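# Square up a glaze sample tile under the ring lamp

## Task

Get the ceramic sample tile on the copy stand ready to be photographed: lift the wooden stick out of its pen rest, lay it flat on the bare desk and let go, then take it again near one end so that it can reach in under the ring lamp. With the stick, nudge the tile until it lies flush against both steel fences of the square corner, still holding the stick when it gets there, and finally lay the stick flat on the bare desk and let go. Do not touch the glazed tile with the gripper and leave the pencil cup, stapler and paperweight where they are.

Things in the scene. Friction and masses are not known exactly. Their poses are not given: they have to be found in the camera images.
- stand: Copy stand, fixed. Grey board 210 x 140 x 8 mm (x, y, z), open at its -x end and +y side; origin at the centre of its underside, on the desk; x points towards the column, z up. Two steel fences, tops 18 mm above the desk: the end fence's inner face is at x = +70 mm (spans y -55 to +70), the side fence's at y = -45 mm (spans x -20 to +80). Column at x = +130, y = -15 mm, 160 mm high.
- lamp (a point): Centre of the black ring lamp, fixed level above the board (stand x = +20, y = -15, z = +98 mm; axes as the stand's); outer radius 84 mm, inner 56 mm, underside 90 mm and top 106 mm above the desk; an arm joins it to the column at +x. A gripper's body does not fit under it: stay outside and reach in with the stick from the stand's -x.
- corner (a point): Inner corner of the two fences at the height of the board's top (stand x = +70, y = -45, z = +8 mm); axes as the stand's. When the tile is home, its centre lies at x = -35, y = +25 mm from here.
- tile: White glazed tile 70 x 50 x 8 mm (x, y, z), about 70 g, loose on the board under or near the lamp; origin at the centre of its underside. Home, a 50 mm edge lies on the end fence and a 70 mm edge on the side fence. Starts within 0.3 rad of square to the stand, 25 to 70 mm off home along the stand's -x and 20 to 50 mm along its +y; it slides with friction and stays where left.
- rest: Grey pen rest, fixed, 210 x 50 mm, 47 mm high; origin at the centre of its underside, x along it. Each end (50 to 102 mm from the middle) is a block with an open-topped trough 21 mm wide, floor 25 mm above the desk, closed at its end. The 100 mm between the blocks is open, with only a 6 mm base, so the stick can be taken only at its middle and lifted straight up.
- stick: Light wooden push stick 190 x 16 x 18 mm (x, y, z), black rubber on the last 18 mm at +x, same section; about 40 g; origin at the centre of its underside. Starts in the pen rest's troughs, underside 25 mm above the desk, x as the rest's. Taken again, the grasp must be more than 45 mm from its middle; either end and its sides will do for pushing.
- stick_mid (a point): Centre of the stick, 9 mm above its underside; axes as the stick's.
- cup: Steel pencil cup with pencils, 80 mm across, 95 mm high (pencils to 160 mm); origin at the centre of its underside. Leave alone.
- stapler: Green stapler, 135 mm long (y), 45 mm wide, about 52 mm high; origin at the centre of its underside. Leave alone.
- paperweight: Round glass paperweight, 70 mm across, 42 mm high; origin at the centre of its underside. Leave alone.
There are look-alikes about, which are no part of the job. What is meant by the stick is not pink, and is the smaller of those in its own colour.

How it is judged:
On the way, in this order (a step that is already met when the one before it is completed fails the run):
1. the stick is held and lifted clear of the pen rest (its middle more than 55 mm above the desk) (contact force between the fingers and stick above 1 N and height (world z) of stick_mid above 0.055 m), for 0.1 s.
2. the stick lies flat on the bare desk, let go (height (world z) of stick_mid below 0.012 m and angle between stick's own x axis and vertical between 1.53 and 1.61 rad and contact force between the fingers and stick below 0.05 N and linear speed of stick below 0.02 m/s), for 0.2 s.
3. the stick is held and lifted off the desk again, grasped more than 45 mm from its middle (contact force between the fingers and stick above 1 N and height (world z) of stick_mid above 0.013 m and (x of the grasp point in the frame of stick above 0.045 m or x of the grasp point in the frame of stick below -0.045 m)), for 0.1 s.
4. the tile is flush with both fences while the stick is still held by its end (x of tile in the frame of corner between -0.037 and -0.033 m and y of tile in the frame of corner between 0.023 and 0.027 m and z of tile in the frame of corner below 0.003 m and angle between the x axis of tile and the x axis of stand, either way round below 0.04 rad and contact force between the fingers and stick above 1 N and (x of the grasp point in the frame of stick above 0.045 m or x of the grasp point in the frame of stick below -0.045 m)), for 0.2 s.
At the end, for the whole second after the job is handed in: The tile lies flat on the board within 2 mm of both fences and within 0.04 rad of square to them, at rest; the stick lies flat on the bare desk (middle lower than 12 mm, level within about 0.04 rad), at rest and let go (all of step 2 and x of tile in the frame of corner between -0.037 and -0.033 m and y of tile in the frame of corner between 0.023 and 0.027 m and z of tile in the frame of corner below 0.003 m and angle between the x axis of tile and the x axis of stand, either way round below 0.04 rad and linear speed of tile below 0.01 m/s); the robot touches nothing.
It fails at once if the gripper or arm touches the tile (contact force between any of the fingers, the arm and tile above 0.3 N).
It fails at once if the steel pencil cup is moved by more than 20 mm (distance of cup from where it was at the start of the episode above 0.02 m).
It fails at once if the green stapler is moved by more than 20 mm (distance of stapler from where it was at the start of the episode above 0.02 m).
It fails at once if the glass paperweight is moved by more than 20 mm (distance of paperweight from where it was at the start of the episode above 0.02 m).
It also fails if it takes over 64 s, if anything falls off the work surface, if the arm or the gripper's body presses on something with over 40 N, if the wrist force passes 120 N, or if a joint passes its speed limit or range.

## Robot

A 7-joint arm with a two-finger parallel gripper is mounted at the origin on the work surface. World frame = base frame: x ahead of the robot, y to its left, z up, the work surface at z = 0. Lengths are in m, angles in rad, forces in N, time in s.
With the tool pointing down it reaches from about 0.425 to 0.925 m from the base axis. Payload 6.8 kg.
Tool frame: the origin (TCP) lies on the front face of the gripper's body, between the roots of the fingers; the fingertips stand 73 mm ahead of it and the grasp point (between the pads) lies 54 mm ahead of it (tcp_to_tips is the distance from the TCP to the fingertips, in m); z points along the fingers, x is the direction in which the jaws open and shut, and the axes are right-handed (so a half turn about z gives the same grasp; the last joint's range is limited). The gripper opens to 85 mm and grips with 20 to 120 N. Pads are 22 mm wide; open, the fingers measure 114 mm over their backs; the gripper's body (76 mm by 85 mm) begins 54 mm behind the grasp point. The pads swing forward as they close: fully open they stand 13 mm farther back than shut.
Start: joints at [1.001, 0.477, 0.022, 1.555, -0.011, 1.109, -0.083], TCP at [0.301, -0.604, 0.304] pointing down, gripper open.
Joint ranges: [-2.96, 2.96], [-0.34, 2.1], [-1.41, 1.46], [0.24, 2.44], [-1.37, 4.51], [0.17, 1.92], [-2.96, 2.96]. Speed limits (rad/s): [2.39, 2.39, 3.14, 3.14, 3.14, 3.14, 3.14].

## Interface

Orientations are given as a unit quaternion [w, x, y, z].
In Python, from station import get_obs, read_camera, hand_in, look_for, silhouettes, tcp_to_tips gives the robot as it stands. The module is installed in compiled form; this text tells all that it offers.
- The arm moves only by the tool apply_moves, never from a script. Its argument "moves" is a list of rows, each a list of 3 entries, a list of its own where there are three numbers: the shift along the tool's x, y, z in units of 25 mm (1.0 is 25 mm), then the turn, a rotation vector about the tool's x, y, z in units of 10 degrees (1.0 is 10 degrees), then the gripper's target within -1 to 1 (fully open at 1, half-way at 0, shut at -1). In form: [[[dx, dy, dz], [rx, ry, rz], jaw], ...]. A call has 1 to 20 rows; each row is the pose to reach, as a shift and turn from the pose commanded when the call began, along the tool's axes at that moment; what a row does not reach only later rows make up. A row lasts 1/8 s, in which the tool goes at most 62.5 mm and 10.7 degrees, less where a joint would pass 70% of its speed; a pose out of reach is approached as far as the arm can. A call with a gripper value outside its range is refused whole. The fingers move at their own pace and stop on an object; "force" is the grip in N (left out, the last holds). Time passes only in rows, so rows that repeat a pose let the fingers close. It gives the time, the measured TCP pose, the force and the opening at its end, in the units of the state.
- get_obs(): the state, without advancing time (a new reading comes with each control period).
- read_camera(name): name is "side" or "top"; returns a dict with "color" (400x640x3 uint8, red, green, blue), "mtx" (3x3 intrinsics, pixels), "eye" and "rotation" of the camera in the world. Camera axes: x right, y up, looking along -z (the intrinsics and any distortion apply to the point x, -y, -z); pixel columns grow to the right and rows downward; lengths in m; the calibration is good to about 2 mm. A picture is of the moment at which its call begins. There is no depth.
- hand_in(): hands the job in, once; it reports no verdict.
Trained networks look in the newest picture that a camera, given by its name, has taken for a name from the list of things; names that differ only in an ending like _2 or _b are one class to them, and where a whole thing is asked for, a point or a joint stands for the part that bears it (a point fixed in the world has none). Each returns a list of dicts, best first, with "conf" (0 to 1); they miss things now and then, are a little off and sometimes report something else, mostly with a low value. They report only what shows in the picture. A call takes as long as a camera call. They do not tell look-alikes from the thing itself.
- look_for(camera, query): "pixel" ([row, column] in pixels, amid what is visible of it).
- silhouettes(camera, query): "mask" (400x640 bool, what is visible of it) and "pixel" ([row, column] in pixels, amid what is visible of it).
The state is a dict: "t": time; "q": joint angles; "joint_vel": joint speeds; "joint_torque": joint torques, N m; "eef_pos": TCP position; "tool_rot": TCP orientation; "contact_force": force on the tool from outside, world axes, zero at the start; "torque": the same for the moment, N m; "gripper_width": opening from 0.0 (shut) to 1.0 (fully open).
Only numpy, scipy, OpenCV 4.12 (cv2) and the standard library are available. Lean on these libraries where they do the work, as an engineer would, in place of code of your own. Each camera call takes 0.05 s, during which the arm holds its last target.

## Working session

There is one attempt and no reset: what is moved stays moved. The work goes in short steps, Python scripts to look and compute and a tool call to move; the robot and the scene stay as the last step left them, time stands still between calls to the robot, and variables do not carry over. Pictures are saved under pics/ and viewed, and the job is handed in when it is done.

Besides the shell and the picture viewer there is one more tool, called after "Emit:" as name([rows], argument=value, ...), one row to a line, values as JSON. apply_moves: Moves the arm, as the interface text tells. Its arguments: {"type":"object","properties":{"moves":{"type":"array"},"force":{"type":"number"}},"required":["moves"]}

```bash
mkdir -p pics; python3 - <<'E'
from station import *
import cv2,json
o=get_obs(); print(o)
for n in("side","top"):
    c=read_camera(n); cv2.imwrite(f"pics/{n}0.png",c["color"][:,:,::-1]); print(n,c["mtx"],c["eye"],c["rotation"],[k for k in c])
    for q in("stick","stand","tile","rest","cup","stapler","paperweight"):
        print(n,q,[(r["conf"].__round__(2),[round(float(v)) for v in r["pixel"]]) for r in look_for(n,q)])
E
```

```text
{'t': 0.0, 'q': array([ 1.00089091,  0.47774066,  0.02233331,  1.55647432, -0.01148701,
        1.10931079, -0.08308283]), 'joint_vel': array([-0.000472  , -0.00013579,  0.00142156, -0.00132527, -0.00212855,
       -0.00168569,  0.00023328]), 'joint_torque': array([-9.05598990e-04, -5.96451187e+01,  1.60810813e+00, -2.81199950e+01,
        1.25837469e-02,  9.35324613e-03,  5.20702415e-06]), 'eef_pos': array([ 0.30053994, -0.60387107,  0.30295569]), 'tool_rot': array([-4.13612272e-04,  8.50179028e-01, -5.26492931e-01, -8.02124461e-04]), 'contact_force': array([-0.06793253, -0.05780266,  0.31065176]), 'torque': array([0.02241763, 0.02786968, 0.04636241]), 'gripper_width': 1.0005360133921386}
side [[507.25200127   0.         323.31185762]
 [  0.         507.25200127 199.47910254]
 [  0.           0.           1.        ]] [0.34232749 0.88193477 1.15714739] [-0.09358736 -0.03015725  0.33832695  0.93587757] ['color', 'mtx', 'eye', 'rotation']
side stick [(0.92, [170, 414]), (0.83, [142, 327]), (0.66, [225, 374])]
side stand [(0.75, [293, 250])]
side tile [(0.57, [289, 260]), (0.38, [148, 323]), (0.34, [295, 253])]
side rest [(0.81, [147, 325]), (0.68, [178, 249])]
side cup [(0.79, [138, 261])]
side stapler [(0.73, [175, 251]), (0.53, [142, 326])]
side paperweight [(0.97, [208, 240])]
top [[399.6186616    0.         320.16785431]
 [  0.         399.6186616  195.62736871]
 [  0.           0.           1.        ]] [0.36805262 0.00821069 0.96065343] [ 0.7066315   0.06199247 -0.05675299 -0.70257239] ['color', 'mtx', 'eye', 'rotation']
top stick [(0.68, [182, 440]), (0.56, [310, 430]), (0.56, [266, 325])]
top stand [(0.69, [150, 205])]
top tile [(0.71, [148, 205]), (0.63, [161, 208])]
top rest [(0.9, [190, 432])]
top cup [(0.76, [99, 427])]
top stapler [(0.79, [104, 368])]
top paperweight [(0.7, [106, 316])]
```

View pics/top0.png

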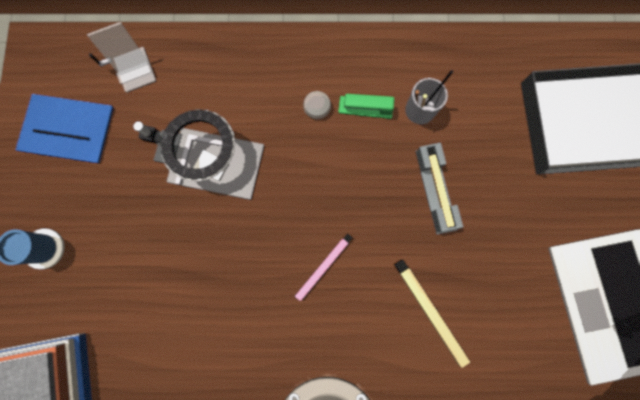

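View pics/side0.png

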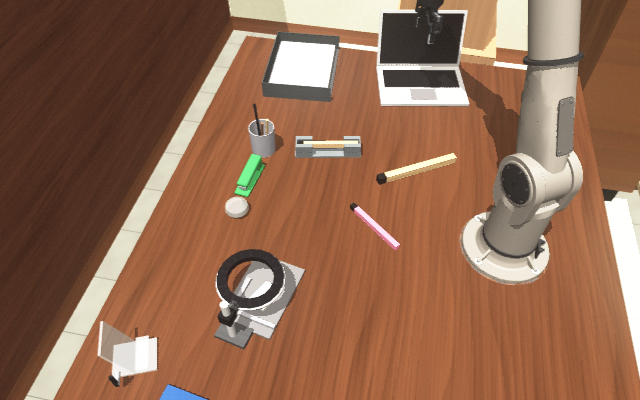

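```bash
cat > h.py <<'E'
import numpy as np,cv2
from scipy.spatial.transform import Rotation as R
from station import *
def rot(q): return R.from_quat([q[1],q[2],q[3],q[0]])
def proj(c,P):
    P=np.atleast_2d(P); p=rot(c["rotation"]).inv().apply(P-np.array(c["eye"]))
    p=p*[1,-1,-1]; u=(c["mtx"]@p.T).T; return u[:,:2]/u[:,2:]   # col,row
def ray(c,col,row,z):
    d=np.linalg.solve(c["mtx"],[col,row,1.])*[1,-1,-1]; d=rot(c["rotation"]).apply(d); e=np.array(c["eye"])
    return e+d*(z-e[2])/d[2]
def crop(c,r0,r1,c0,c1,s,f):
    cv2.imwrite(f,cv2.resize(np.ascontiguousarray(c["color"][r0:r1,c0:c1,::-1]),None,fx=s,fy=s,interpolation=cv2.INTER_CUBIC))
E
python3 - <<'E'
from h import *
t=read_camera("top"); s=read_camera("side")
crop(t,90,210,130,280,5,"pics/t1.png"); crop(s,235,360,200,320,4.5,"pics/s1.png")
crop(t,135,240,400,480,5,"pics/t2.png"); crop(s,120,170,280,375,6,"pics/s2.png")
for n,(c,r) in dict(stick=(440,188),stand=(210,160),pw=(316,105),cup=(427,99),stap=(368,104),big1=(402,266),big2=(465,362)).items(): print(n,ray(t,c,r,0.02).round(3))
E
```

```text
stick [ 0.548 -0.271  0.02 ]
stand [0.614 0.284 0.02 ]
pw [0.756 0.028 0.02 ]
cup [ 0.773 -0.248  0.02 ]
stap [ 0.759 -0.102  0.02 ]
big1 [ 0.363 -0.175  0.02 ]
big2 [ 0.154 -0.309  0.02 ]
```

```bash
python3 - <<'E'
import cv2,numpy as np
a=cv2.imread("pics/t1.png");b=cv2.imread("pics/s1.png");print(a.shape,b.shape)
E
```

```text
(600, 750, 3) (562, 540, 3)
```

View pics/t1.png

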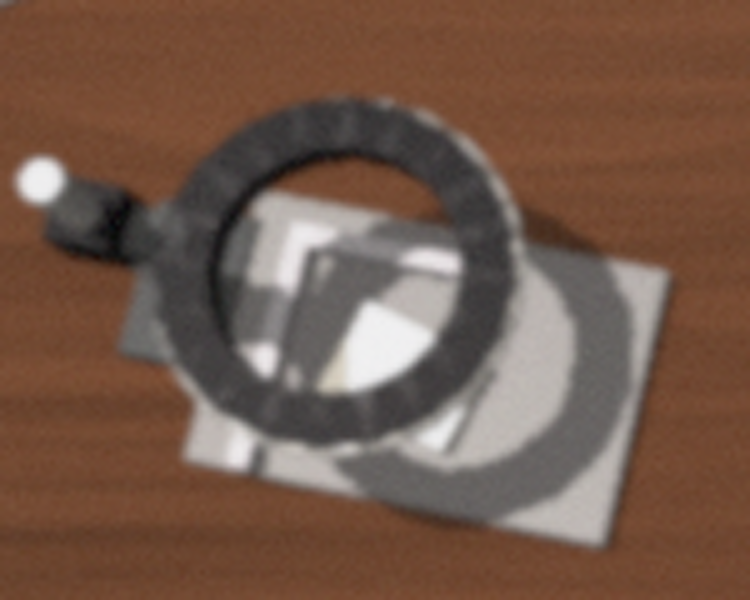

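View pics/s1.png

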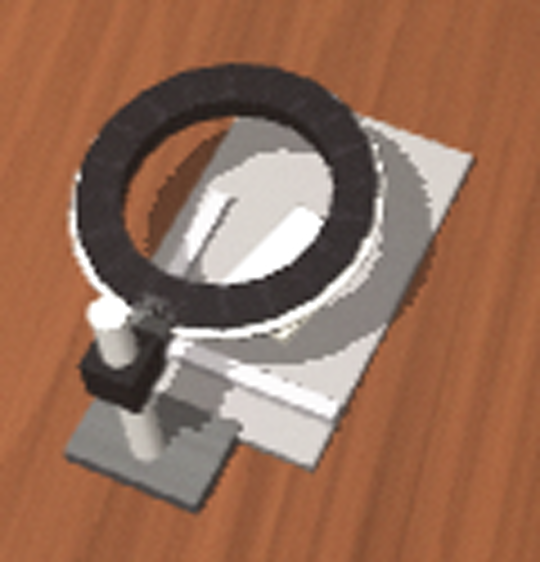

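View pics/t2.png

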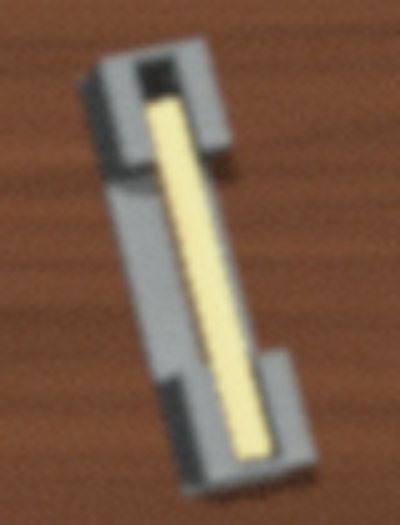

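View pics/s2.png

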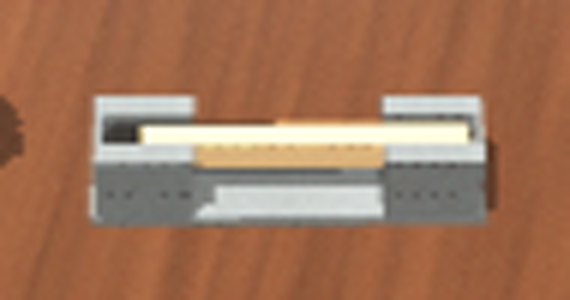

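```bash
cat > fit.py <<'E'
from h import *
from scipy.optimize import least_squares
t=read_camera("top"); s=read_camera("side")
def W(p,P): # p=x,y,yaw
    c,sn=np.cos(p[2]),np.sin(p[2]); P=np.atleast_2d(P).astype(float)
    return np.c_[p[0]+c*P[:,0]-sn*P[:,1],p[1]+sn*P[:,0]+c*P[:,1],P[:,2]]
M=[(-.105,.07,.008),(-.105,-.07,.008),(.105,.07,.008)]
top=[(251,199),(264,144),(167,182)]
side=[(304.9,269.4),(253,261),(269.3,338.8)]
f=lambda p: np.r_[(proj(t,W(p,M))-top).ravel(),(proj(s,W(p,M))-side).ravel()]
r=least_squares(f,[.61,.28,1.5])
if __name__=="__main__":
    print(r.x,r.fun.round(1))
    a=np.linspace(0,2*np.pi,60)
    for c,n in((t,"top"),(s,"side")):
        im=np.ascontiguousarray(cv2.resize(c["color"][:,:,::-1],None,fx=5,fy=5,interpolation=cv2.INTER_CUBIC))
        def pl(P,col):
            q=((proj(c,W(r.x,P))+.5)*5-.5).round().astype(int); cv2.polylines(im,[q.reshape(-1,1,2)],True,col,1)
        pl([(-.105,.07,.008),(-.105,-.07,.008),(.105,-.07,.008),(.105,.07,.008)],(0,255,0))
        for rr,z in((.084,.106),(.056,.106),(.056,.09)): pl(np.c_[.02+rr*np.cos(a),-.015+rr*np.sin(a),0*a+z],(0,0,255))
        pl([(.07,-.055,.018),(.07,.07,.018)],(255,0,0)); pl([(-.02,-.045,.018),(.08,-.045,.018)],(255,0,0))
        pl([(0,-.045,.016),(.07,-.045,.016),(.07,.005,.016),(0,.005,.016)],(0,255,255))
        im=im[450:1050,650:1400] if n=="top" else im[1175:1775,1000:1600]
        cv2.imwrite(f"pics/fit_{n}.png",im)
        m=silhouettes(n,"tile")
        for k in m: print(n,k["conf"],k["pixel"],k["mask"].sum())
E
python3 fit.py
python3 - <<'E'
import cv2,numpy as np
a=cv2.imread("pics/t1.png").astype(float); 
b=cv2.resize(a[170:520,180:560],None,fx=1.5,fy=1.5)
b=255*(np.clip(b/255,0,1))**0.6
cv2.imwrite("pics/t1e.png",b)
E
```

```text
[0.61121732 0.27971352 1.40067025] [-2.1 -1.6 -3.5 -1.5 -2.3  0.6 -0.8 -0.7  3.2 -8.3  1.4 -0.1]
top 0.63 [161.9, 205.6] 259
side 0.61 [287.1, 263.0] 142[ WARN:0@0.055] global loadsave.cpp:1063 imwrite_ Unsupported depth image for selected encoder is fallbacked to CV_8U.
```

View pics/fit_top.png

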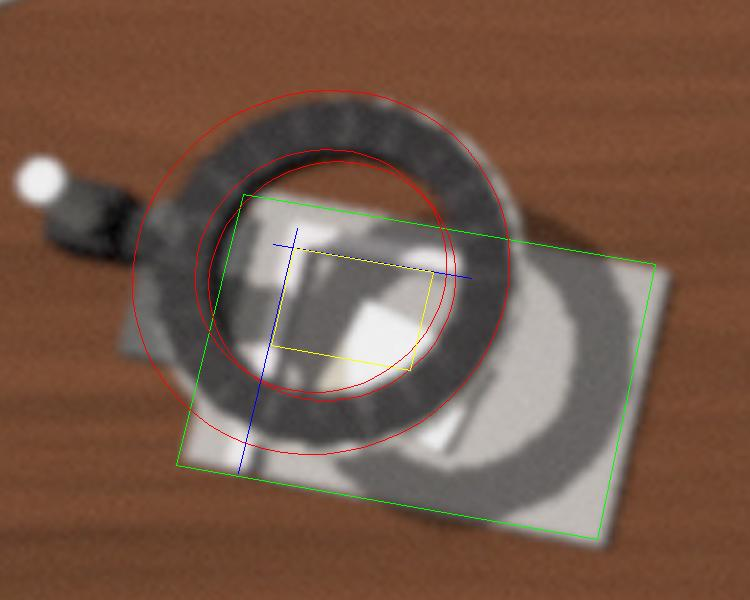

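View pics/fit_side.png

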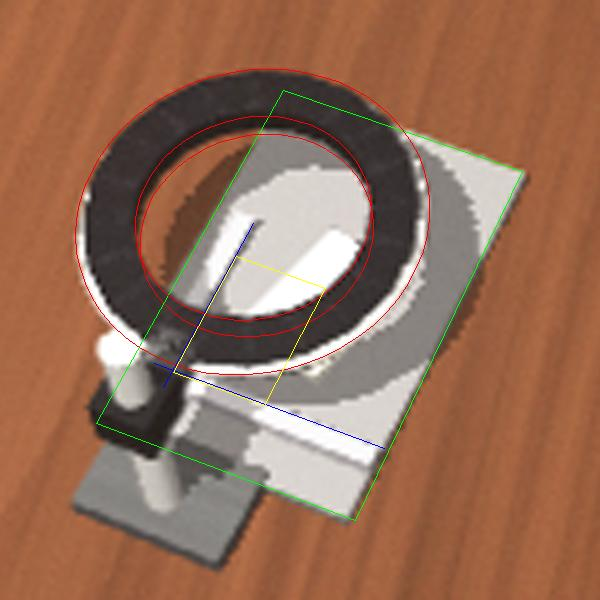

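View pics/t1e.png

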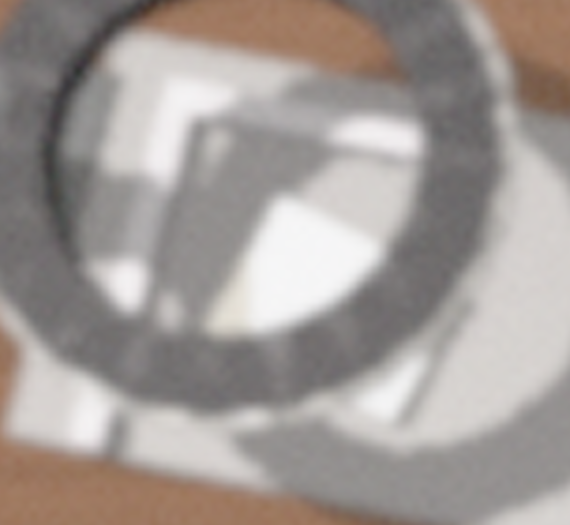

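```bash
python3 - <<'E'
import re
s=open("fit.py").read()
s=s.replace("""M=[(-.105,.07,.008),(-.105,-.07,.008),(.105,.07,.008)]
top=[(251,199),(264,144),(167,182)]
side=[(304.9,269.4),(253,261),(269.3,338.8)]
f=lambda p: np.r_[(proj(t,W(p,M))-top).ravel(),(proj(s,W(p,M))-side).ravel()]
""","""k=lambda u,s,o:(np.array(u)+.5)/s-.5+o
M=np.array([(-.105,.07,.008),(-.105,-.07,.008),(.105,.07,.008),(.07,.07,.008)])
top=k([(604,545),(670,270),(185,460),(260,472)],5,(130,90))
Ms=M[[0,2]]; side=k([(472,155),(312,467)],4.5,(200,235))
f=lambda p: np.r_[(proj(t,W(p,M))-top).ravel(),(proj(s,W(p,Ms))-side).ravel()]
""")
open("fit.py","w").write(s)
E
python3 fit.py
python3 - <<'E'
import sys; sys.path.insert(0,'.')
from fit import *
SP=r.x
# tile fit
k=lambda u,s,o:(np.array(u)+.5)/s-.5+o
T=np.array([(.035,-.025,.016),(-.035,-.025,.016),(-.035,.025,.016)])
tp=k([(372,300),(493,372),(445,455)],5,(130,90))
g=least_squares(lambda p:(proj(t,W(p,T))-tp).ravel(),[.6,.28,1.1])
print("tile",g.x,g.fun.round(1)); d=g.x[:2]-SP[:2];c,sn=np.cos(SP[2]),np.sin(SP[2]);print("tile in stand",c*d[0]+sn*d[1],-sn*d[0]+c*d[1],g.x[2]-SP[2])
# stick
S=np.array([(.095,-.008,.043),(.095,.008,.043),(-.095,.008,.043),(-.095,-.008,.043)])
# top: far end / near end corners ; image left=+y ; stick x = toward far
t_=k([(183,95),(148,102),(236,460),(272,455)],5,(400,135)); 
s_=None
for sg in(1,):
    g=least_squares(lambda p:(proj(t,W(p,S))-t_).ravel(),[.55,-.27,-.1]); print("stick",g.x,g.fun.round(1))
e=[ray(s,*k(u,6,(280,120)),.043) for u in((138,133),(468,133))]; print("side ends",np.round(e,4), np.mean(e,0).round(4))
crop(t,150,235,415,480,8,"pics/t3.png")
im=cv2.imread("pics/t3.png")
E
```

```text
[0.61166003 0.27447367 1.3711803 ] [-0.4 -0.3 -0.4  0.1 -0.2 -0.6 -1.4 -0.1  0.6 -1.   0.6 -1.5]
top 0.66 [157.6, 208.4] 202
side 0.72 [287.4, 261.6] 137
tile [0.60173037 0.28181826 1.07599205] [ 0.1  0.4  0.4 -0.7 -0.6  0.3]
tile in stand 0.005229764341789073 0.01118886430791599 -0.2951882480857888
stick [ 0.53994048 -0.26684717  0.18992586] [-0.9 -3.5 -0.5 -3.7  0.8  3.5  0.4  3.3]
side ends [[ 0.6261 -0.2459  0.043 ]
 [ 0.4562 -0.2811  0.043 ]] [ 0.5411 -0.2635  0.043 ]
```

View pics/fit_top.png

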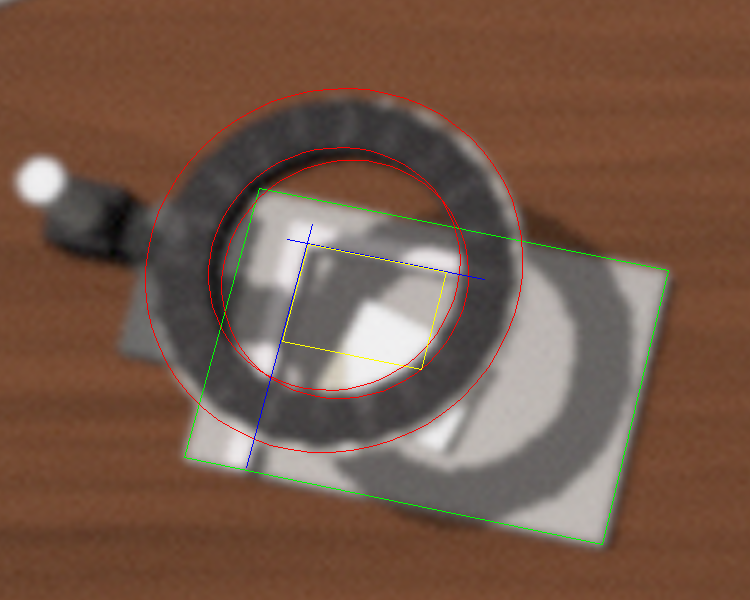

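View pics/fit_side.png

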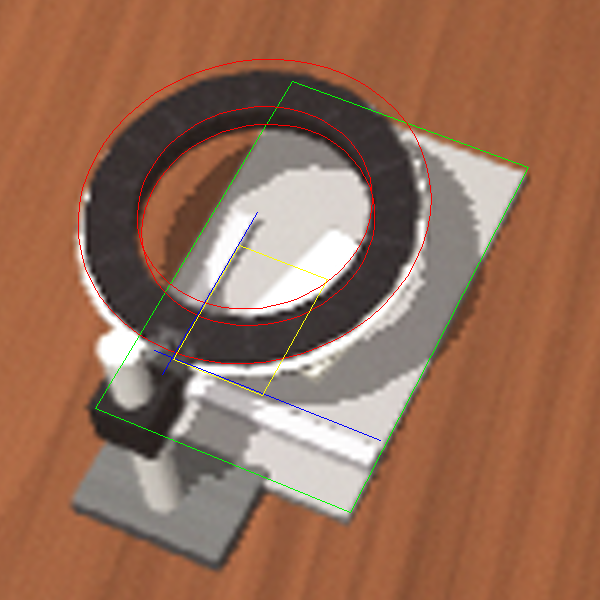

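```bash
python3 - <<'E'
import sys; sys.path.insert(0,'.')
from fit import *
k=lambda u,s,o:(np.array(u)+.5)/s-.5+o
S=np.array([(.077,-.008,.043),(.077,.008,.043),(-.095,.008,.043),(-.095,-.008,.043)])
t_=k([(183,95),(148,102),(236,460),(272,455)],5,(400,135)); 
Ss=np.array([(.077,.008,.043),(-.095,.008,.043)]); s_=k([(138,145),(468,145)],6,(280,120))
g=least_squares(lambda p:np.r_[(proj(t,W(p,S))-t_).ravel(),(proj(s,W(p,Ss))-s_).ravel()],[.55,-.27,-.1]); print("stick",g.x,g.fun.round(1))
o=get_obs(); T=rot(o["tool_rot"]); print(T.as_matrix().round(3), T.as_rotvec())
E
```

```text
stick [ 0.54859134 -0.26460978  0.19622492] [-0.4  0.2 -0.   0.  -0.1 -0.3 -0.5 -0.6  0.8 -0.9  0.4 -0.6]
[[ 0.446 -0.895  0.   ]
 [-0.895 -0.446 -0.   ]
 [ 0.    -0.    -1.   ]] [ 2.67082507e+00 -1.65413000e+00  1.41853408e-04]
```

View pics/t3.png

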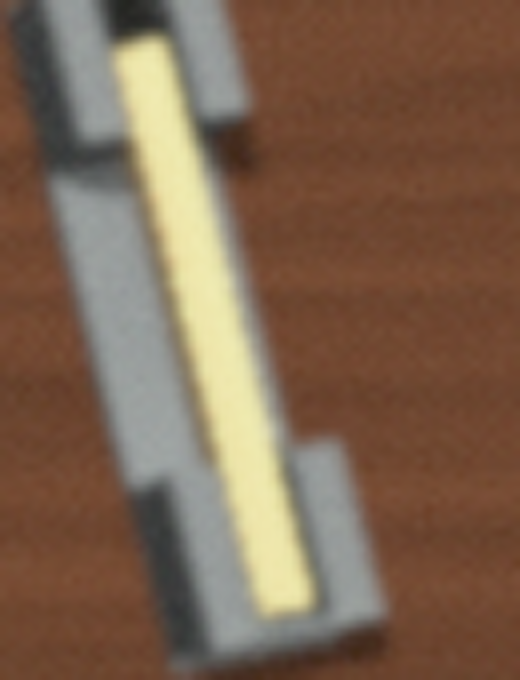

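```bash
cat > plan.py <<'E'
from h import *
def plan(x,y,z,psi=None,o=None):
    o=o or get_obs(); T=rot(o["tool_rot"]); m=T.as_matrix(); p=np.array(o["eef_pos"])
    d=m.T@(np.array([x,y,z])-p)/.025
    cur=np.arctan2(m[1,0],m[0,0]); 
    if psi is None: psi=cur
    dp=(psi-cur+np.pi/2)%np.pi-np.pi/2
    tgt=R.from_matrix([[np.cos(cur+dp),np.sin(cur+dp),0],[np.sin(cur+dp),-np.cos(cur+dp),0],[0,0,-1]])
    rv=np.degrees((T.inv()*tgt).as_rotvec())/10
    print("t",round(o["t"],2),"pos",p.round(4),"yaw",cur.round(3),"w",round(o["gripper_width"],3),"F",np.round(o["contact_force"],1),"q",np.round(o["q"],2)); print("shift",d.round(3),"turn",rv.round(3))
E
python3 -c "
from plan import *
plan(.5486,-.2646,.2,.1962-np.pi/2)"
```

```text
t 1.5 pos [ 0.3008 -0.6043  0.3039] yaw -1.109 w 0.999 F [-0.4  0.1 -0.8] q [ 1.    0.48  0.02  1.56 -0.01  1.11 -0.08]
shift [ -7.75  -14.929   4.157] turn [-0.    -0.     1.522]
```

Emit:
apply_moves([
  [[-7.75,-14.93,4.16],[0,0,1.52],1],
  [[-7.75,-14.93,4.16],[0,0,1.52],1],
  [[-7.75,-14.93,4.16],[0,0,1.52],1],
  [[-7.75,-14.93,4.16],[0,0,1.52],1],
  [[-7.75,-14.93,4.16],[0,0,1.52],1],
  [[-7.75,-14.93,4.16],[0,0,1.52],1],
  [[-7.75,-14.93,4.16],[0,0,1.52],1],
  [[-7.75,-14.93,4.16],[0,0,1.52],1],
  [[-7.75,-14.93,4.16],[0,0,1.52],1],
  [[-7.75,-14.93,4.16],[0,0,1.52],1],
])

```text
t: 2.75
eef_pos: [0.5478, -0.2664, 0.2003]
tool_rot: [0.0, 0.772, -0.635, 0.0]
contact_force: [-0.6, -0.2, 0.6]
gripper_width: 0.996
```

```bash
python3 -c "
from plan import *
plan(.5486,-.2646,.087,.1962-np.pi/2)
s=read_camera('side');crop(s,80,180,260,400,5,'pics/s3.png')"
```

```text
t 2.75 pos [ 0.5478 -0.2664  0.2003] yaw -1.377 w 0.996 F [-0.6 -0.2  0.6] q [ 0.37  0.48 -0.03  1.81  0.02  0.85 -1.04]
shift [-0.071 -0.047  4.531] turn [ 0.001 -0.006 -0.015]
```

View pics/s3.png

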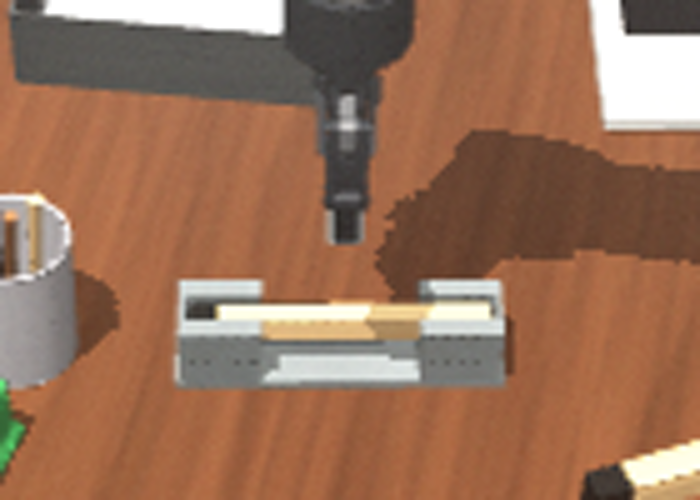

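The side crop shows the gripper squarely above the gap of the pen rest (crop (345,230), between the blocks at 262 and 420). I'll descend and grip.

Emit:
apply_moves([
  [[-0.05,-0.04,2],[0,0,0],1],
  [[-0.05,-0.04,3.5],[0,0,0],1],
  [[-0.05,-0.04,4.5],[0,0,0],1],
  [[-0.05,-0.04,4.5],[0,0,0],1],
  [[-0.05,-0.04,4.5],[0,0,0],-1],
  [[-0.05,-0.04,4.5],[0,0,0],-1],
  [[-0.05,-0.04,4.5],[0,0,0],-1],
  [[-0.05,-0.04,4.5],[0,0,0],-1],
  [[-0.05,-0.04,4.5],[0,0,0],-1],
  [[-0.05,-0.04,4.5],[0,0,0],-1],
], force=40)

```text
t: 4.05
eef_pos: [0.5498, -0.2633, 0.0882]
tool_rot: [-0.0, 0.773, -0.634, 0.001]
contact_force: [-0.6, 0.1, 5.8]
gripper_width: 0.175
```

```bash
python3 -c "
from plan import *
plan(.5486,-.2646,.2,.1962-np.pi/2)"
```

```text
t 4.05 pos [ 0.5498 -0.2633  0.0882] yaw -1.374 w 0.175 F [-0.6  0.1  5.8] q [ 0.37  0.64 -0.03  1.86  0.03  0.64 -1.06]
shift [ 0.045  0.052 -4.473] turn [-0.005 -0.003  0.002]
```

Emit:
apply_moves([
  [[0,0,-1],[0,0,0],-1],
  [[0,0,-2],[0,0,0],-1],
  [[0,0,-3],[0,0,0],-1],
  [[0,0,-4],[0,0,0],-1],
  [[0,0,-4.5],[0,0,0],-1],
  [[0,0,-4.5],[0,0,0],-1],
])

```text
t: 4.8
eef_pos: [0.5496, -0.2632, 0.2004]
tool_rot: [-0.0, 0.773, -0.634, 0.001]
contact_force: [-0.3, -0.4, -0.4]
gripper_width: 0.177
```

```bash
python3 -c "
from plan import *
plan(.57,.01,.2,1.371-np.pi/2)
plan(.57,.01,.2,1.371+np.pi/2)
s=read_camera('side');crop(s,60,200,240,420,4,'pics/s4.png')"
```

```text
t 4.8 pos [ 0.5496 -0.2632  0.2004] yaw -1.374 w 0.177 F [-0.3 -0.4 -0.4] q [ 0.37  0.48 -0.03  1.81  0.02  0.85 -1.05]
shift [-1.056e+01 -2.934e+00  1.000e-02] turn [-3.00e-03 -7.00e-03 -6.73e+00]
t 4.8 pos [ 0.5496 -0.2632  0.2004] yaw -1.374 w 0.177 F [-0.3 -0.4 -0.4] q [ 0.37  0.48 -0.03  1.81  0.02  0.85 -1.05]
shift [-1.056e+01 -2.934e+00  1.000e-02] turn [-3.00e-03 -7.00e-03 -6.73e+00]
```

View pics/s4.png

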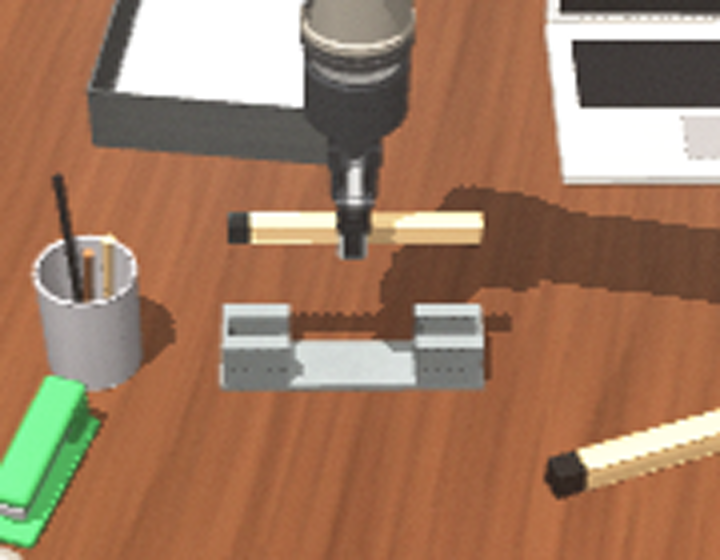

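The stick is held level: rubber at crop (238,228), bare end at (483,228). But the fingertips stand about 10 mm below its underside, so it can't be laid flat on the desk like this. I'll set it back in the troughs, grip it 13 mm higher and lift again.

Emit:
apply_moves([
  [[0,0,1.5],[0,0,0],-1],
  [[0,0,2.5],[0,0,0],-1],
  [[0,0,3.5],[0,0,0],-1],
  [[0,0,4.1],[0,0,0],-1],
  [[0,0,4.49],[0,0,0],-1],
  [[0,0,4.49],[0,0,0],-1],
  [[0,0,4.49],[0,0,0],-0.3],
  [[0,0,4.49],[0,0,0],-0.3],
  [[0,0,4.3],[0,0,0],-0.3],
  [[0,0,4.0],[0,0,0],-0.3],
  [[0,0,4.0],[0,0,0],-1],
  [[0,0,4.0],[0,0,0],-1],
  [[0,0,4.0],[0,0,0],-1],
  [[0,0,4.0],[0,0,0],-1],
  [[0,0,4.0],[0,0,0],-1],
], force=40)

```text
t: 6.72
eef_pos: [0.5501, -0.2635, 0.1012]
tool_rot: [-0.0, 0.773, -0.634, 0.001]
contact_force: [-1.4, 1.0, 7.7]
gripper_width: 0.18
```

```bash
python3 -c "
from plan import *
plan(.5486,-.2646,.2,.1962-np.pi/2)
s=read_camera('side');crop(s,80,180,260,400,5,'pics/s5.png')"
```

```text
t 6.72 pos [ 0.5501 -0.2635  0.1012] yaw -1.374 w 0.18 F [-1.4  1.   7.7] q [ 0.37  0.62 -0.03  1.86  0.03  0.66 -1.06]
shift [ 0.037  0.06  -3.951] turn [-0.01  -0.007  0.003]
```

View pics/s5.png

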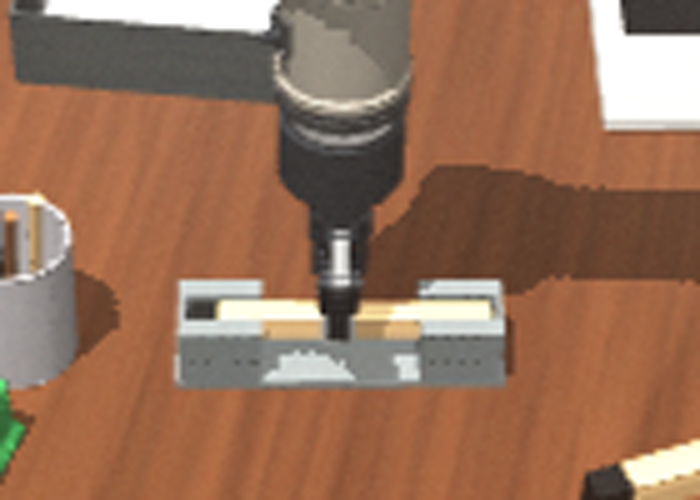

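The stick is back in the troughs with the fingertips level with its underside (crop (338,338)). Lifting.

Emit:
apply_moves([
  [[0,0,-1],[0,0,0],-1],
  [[0,0,-2],[0,0,0],-1],
  [[0,0,-3],[0,0,0],-1],
  [[0,0,-4],[0,0,0],-1],
  [[0,0,-4],[0,0,0],-1],
])

```text
t: 7.4
eef_pos: [0.5504, -0.2636, 0.2019]
tool_rot: [-0.001, 0.773, -0.634, 0.002]
contact_force: [-0.3, -0.1, -0.5]
gripper_width: 0.177
```

```bash
python3 -c "
from plan import *
plan(.57,.01,.2,1.371-np.pi/2)
s=read_camera('side');crop(s,60,200,240,420,4,'pics/s6.png')"
```

```text
t 7.4 pos [ 0.5504 -0.2636  0.2019] yaw -1.374 w 0.177 F [-0.3 -0.1 -0.5] q [ 0.37  0.48 -0.03  1.81  0.02  0.85 -1.05]
shift [-10.58   -2.905   0.063] turn [-0.01  -0.023 -6.73 ]
```

View pics/s6.png

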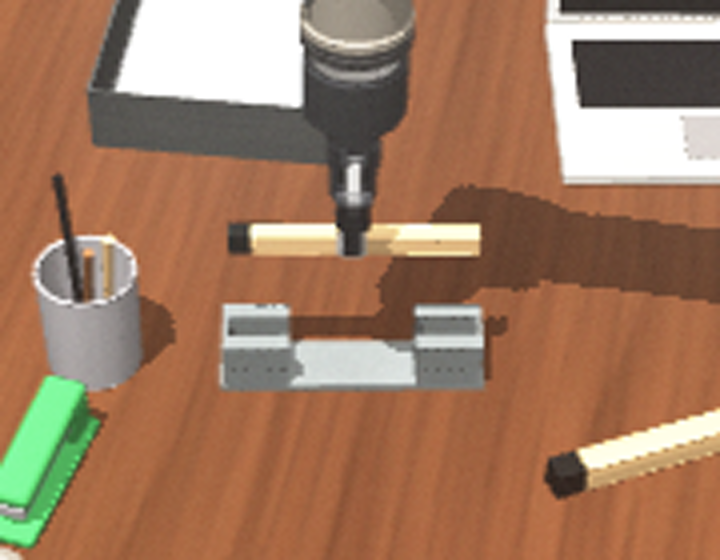

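Held level with the tips just above the underside. Carrying it to bare desk at (0.57, 0.01).

Emit:
apply_moves([
  [[-1.5,-0.4,0],[0,0,-0.9],-1],
  [[-3,-0.8,0],[0,0,-1.8],-1],
  [[-4.5,-1.2,0],[0,0,-2.7],-1],
  [[-6,-1.7,0],[0,0,-3.6],-1],
  [[-7.5,-2.1,0],[0,0,-4.5],-1],
  [[-9,-2.5,0],[0,0,-5.4],-1],
  [[-10.58,-2.9,0.06],[0,0,-6.3],-1],
  [[-10.58,-2.9,0.06],[0,0,-6.73],-1],
  [[-10.58,-2.9,0.06],[0,0,-6.73],-1],
  [[-10.58,-2.9,0.06],[0,0,-6.73],-1],
])

```text
t: 8.7
eef_pos: [0.5684, 0.0096, 0.1976]
tool_rot: [0.0, 0.995, -0.101, -0.001]
contact_force: [-0.6, 0.6, -0.9]
gripper_width: 0.173
```

```bash
python3 -c "
from plan import *
plan(.57,.01,.0765,1.371-np.pi/2)
s=read_camera('side');crop(s,130,310,220,460,3,'pics/s7.png')
t=read_camera('top');crop(t,90,290,200,440,3,'pics/t7.png')"
```

```text
t 8.7 pos [0.5684 0.0096 0.1976] yaw -0.202 w 0.173 F [-0.6  0.6 -0.9] q [ 0.16  0.45 -0.36  1.89  0.21  0.84 -0.52]
shift [ 0.066 -0.033  4.844] turn [ 0.004  0.007 -0.015]
```

View pics/s7.png

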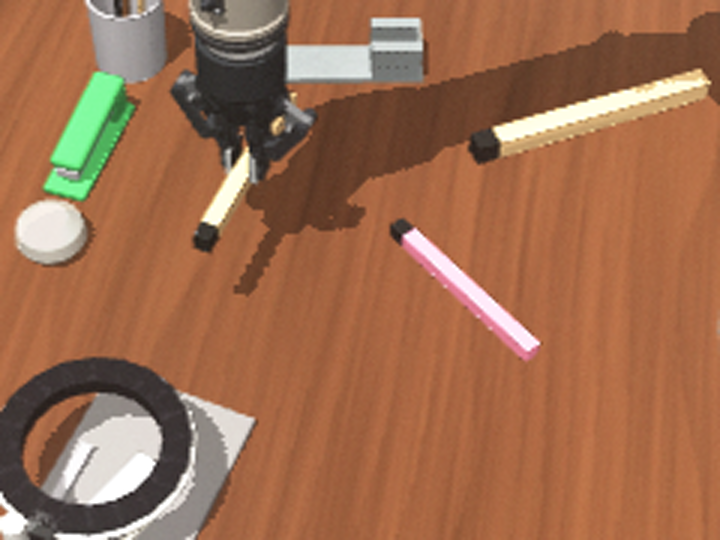

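View pics/t7.png

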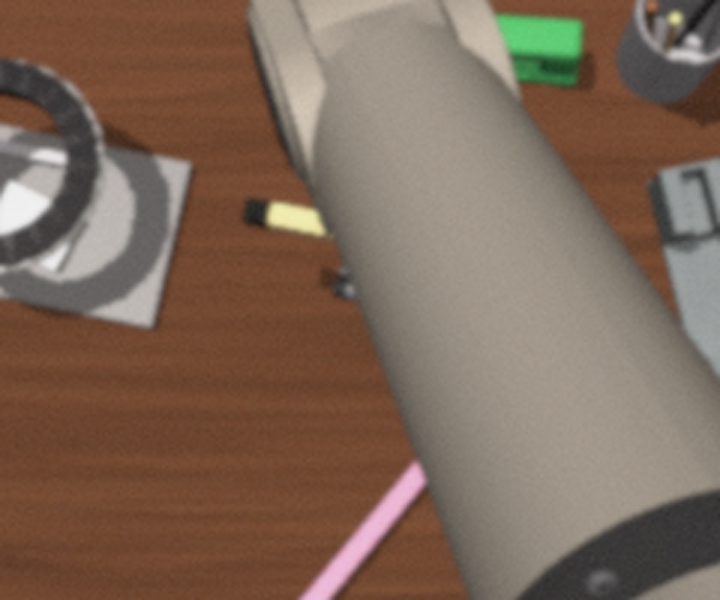

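Emit:
apply_moves([
  [[0.05,-0.03,1.5],[0,0,0],-1],
  [[0.05,-0.03,3],[0,0,0],-1],
  [[0.05,-0.03,4],[0,0,0],-1],
  [[0.05,-0.03,4.5],[0,0,0],-1],
  [[0.05,-0.03,4.7],[0,0,0],-1],
  [[0.05,-0.03,4.75],[0,0,0],-1],
  [[0.05,-0.03,4.75],[0,0,0],-1],
])

```text
t: 9.68
eef_pos: [0.5707, 0.0109, 0.0805]
tool_rot: [-0.0, 0.995, -0.1, 0.001]
contact_force: [0.2, -0.5, -0.1]
gripper_width: 0.172
```

```bash
python3 -c "
from plan import *
plan(.57,.01,.0765,1.371-np.pi/2)
s=read_camera('side');crop(s,160,260,250,370,6,'pics/s8.png')"
```

```text
t 9.68 pos [0.5707 0.0109 0.0805] yaw -0.2 w 0.172 F [ 0.2 -0.5 -0.1] q [ 0.1   0.63 -0.3   1.94  0.31  0.62 -0.6 ]
shift [-0.021  0.042  0.158] turn [-0.002 -0.008 -0.001]
```

View pics/s8.png

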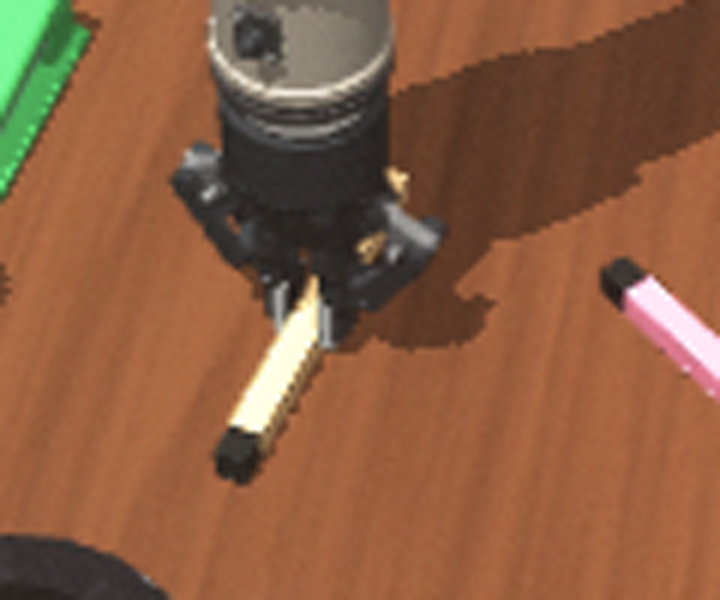

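The stick hangs a few mm above the desk (rubber tip at crop (238,455), shadow close by). I'll lower it the last bit, stopping on contact force.

Emit:
apply_moves([
  [[0,0,0.08],[0,0,0],-1],
  [[0,0,0.15],[0,0,0],-1],
  [[0,0,0.15],[0,0,0],-1],
])

```text
t: 10.1
eef_pos: [0.5703, 0.0109, 0.0762]
tool_rot: [0.0, 0.995, -0.1, 0.0]
contact_force: [-1.6, -0.2, 4.2]
gripper_width: 0.174
```

Emit:
apply_moves([
  [[0,0,0.15],[0,0,0],-0.2],
  [[0,0,0.15],[0,0,0],-0.2],
  [[0,0,0.15],[0,0,0],-0.2],
  [[0,0,-0.5],[0,0,0],0],
  [[0,0,-1.5],[0,0,0],0],
  [[0,0,-2],[0,0,0],0],
  [[0,2,-2],[0,0,0],0],
  [[0,4,-2],[0,0,0],0],
  [[0,4,-2],[0,0,0],0],
])

```text
t: 11.22
eef_pos: [0.549, -0.0925, 0.126]
tool_rot: [0.002, 0.995, -0.104, -0.0]
contact_force: [0.8, 1.5, 0.6]
gripper_width: 0.497
```

```bash
python3 -c "
from plan import *
plan(.57,.01,.0765,1.371-np.pi/2)
s=read_camera('side');crop(s,160,260,250,370,6,'pics/s9.png')
t=read_camera('top');crop(t,120,240,250,400,5,'pics/t9.png')"
```

```text
t 11.22 pos [ 0.549  -0.0925  0.126 ] yaw -0.207 w 0.497 F [0.8 1.5 0.6] q [ 0.31  0.54 -0.32  1.96  0.27  0.69 -0.39]
shift [-0.02  -4.193  1.967] turn [ 0.018  0.004 -0.044]
```

View pics/s9.png

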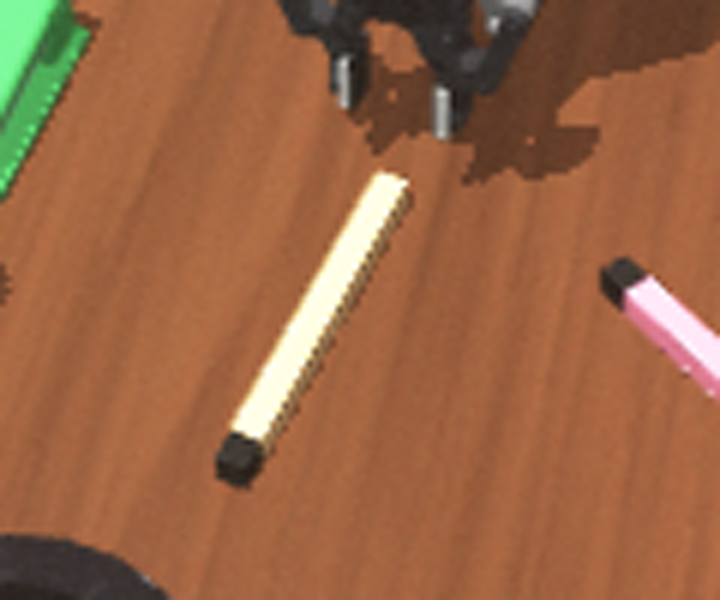

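View pics/t9.png

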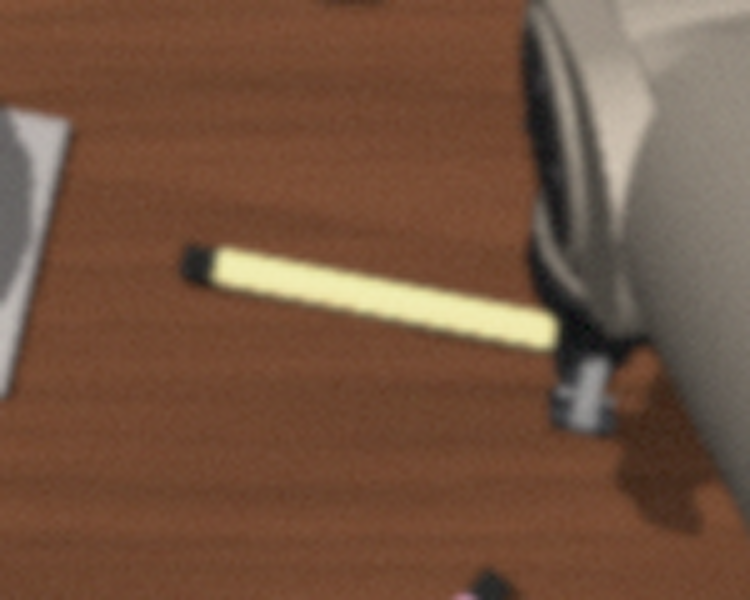

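The stick lies flat on bare desk, released. In the top crop the rubber end is at (185,265) and the bare end at (557,332). Fitting its pose for the end grasp.

```bash
python3 - <<'E'
from plan import *
t=read_camera("top"); s=read_camera("side")
k=lambda u,s,o:(np.array(u)+.5)/s-.5+np.array(o)
# junction rubber/wood center on top face, and bare end centre on top face
a=ray(t,*k((214,266),5,(250,120)),.018); b=ray(t,*k((557,332),5,(250,120)),.018)
a2=ray(s,*k((250,437),6,(250,160)),.018); b2=ray(s,*k((392,176),6,(250,160)),.018)
for a,b in((a,b),(a2,b2)):
    u=(a-b)[:2]; L=np.hypot(*u); u/=L; mid=b[:2]+u*.095; print("L",L,"mid",mid,"yaw",np.arctan2(u[1],u[0]),"b",b,"g70",mid-.07*u)
E
```

```text
L 0.16836643169782026 mid [0.56985401 0.01115373] yaw 1.3815583808746872 b [ 0.55198351 -0.08215032  0.018     ] g70 [ 0.55668628 -0.05759662]
L 0.17196988631575838 mid [0.56942393 0.01094876] yaw 1.3873909378595128 b [ 0.55209794 -0.08245793  0.018     ] g70 [ 0.55665741 -0.05787723]
```

```bash
python3 -c "
from plan import *
plan(.5563,-.0595,.0775,1.379-np.pi/2)"
```

```text
t 11.43 pos [ 0.5507 -0.0857  0.1262] yaw -0.198 w 0.504 F [-0.2 -1.  -0.5] q [ 0.3   0.54 -0.33  1.96  0.27  0.69 -0.39]
shift [ 0.014 -1.069  1.949] turn [-0.005 -0.002 -0.036]
```

Emit:
apply_moves([
  [[0,-1.07,0],[0,0,-0.03],0],
  [[0,-1.07,0.6],[0,0,-0.03],0],
  [[0,-1.07,1.2],[0,0,-0.03],0],
  [[0,-1.07,1.7],[0,0,-0.03],0],
  [[0,-1.07,1.9],[0,0,-0.03],0],
  [[0,-1.07,1.95],[0,0,-0.03],0],
  [[0,-1.07,1.95],[0,0,-0.03],-1],
  [[0,-1.07,1.95],[0,0,-0.03],-1],
  [[0,-1.07,1.95],[0,0,-0.03],-1],
  [[0,-1.07,1.95],[0,0,-0.03],-1],
  [[0,-1.07,1.95],[0,0,-0.03],-1],
], force=60)

```text
t: 12.8
eef_pos: [0.5561, -0.061, 0.0778]
tool_rot: [0.0, 0.995, -0.097, 0.001]
contact_force: [-0.8, -1.2, 6.3]
gripper_width: 0.168
```

```bash
python3 -c "
from plan import *
plan(.5563,-.0595,.0775,1.379-np.pi/2)
s=read_camera('side');crop(s,150,260,250,370,5,'pics/s10.png')"
```

```text
t 12.8 pos [ 0.5561 -0.061   0.0778] yaw -0.195 w 0.168 F [-0.8 -1.2  6.3] q [ 0.23  0.62 -0.3   1.97  0.31  0.6  -0.47]
shift [-0.003 -0.06   0.011] turn [ 0.    -0.007 -0.016]
```

View pics/s10.png

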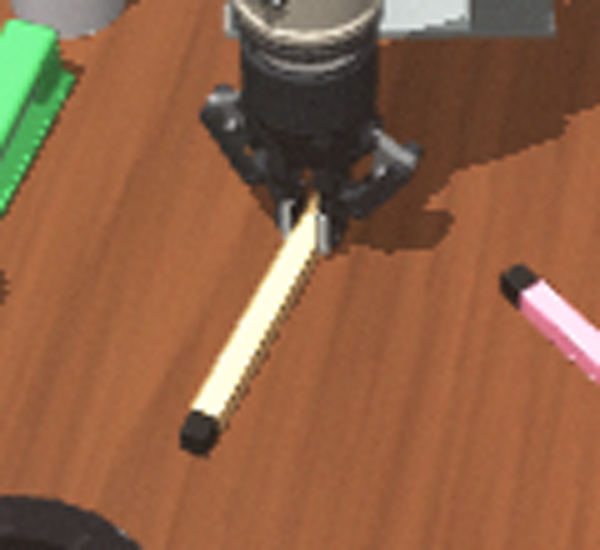

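The stick is gripped about 73 mm from its middle: fingers at crop (310,225), rubber at (200,432). Lifting it and checking droop.

Emit:
apply_moves([
  [[0,0,-0.6],[0,0,0],-1],
  [[0,0,-1.2],[0,0,0],-1],
  [[0,0,-1.6],[0,0,0],-1],
  [[0,0,-1.6],[0,0,0],-1],
])

```text
t: 13.35
eef_pos: [0.5563, -0.0609, 0.1184]
tool_rot: [-0.0, 0.995, -0.097, 0.001]
contact_force: [0.0, 0.2, -0.0]
gripper_width: 0.167
```

```bash
cat >> plan.py <<'E'
SP=[0.6117,0.2745,1.3712]
def sp(x,y):
    c,s=np.cos(SP[2]),np.sin(SP[2]); return SP[0]+c*x-s*y, SP[1]+s*x+c*y
def ins(p):
    c,s=np.cos(SP[2]),np.sin(SP[2]); d=np.array(p[:2])-SP[:2]; return np.array([c*d[0]+s*d[1],-s*d[0]+c*d[1]])
E
python3 -c "
from plan import *
plan(*sp(-.125,.09),.117,1.371-np.pi/2)
s=read_camera('side');crop(s,150,260,250,370,5,'pics/s11.png')
t=read_camera('top');crop(t,120,240,250,400,5,'pics/t11.png')
"
```

```text
t 13.35 pos [ 0.5563 -0.0609  0.1184] yaw -0.195 w 0.167 F [ 0.   0.2 -0. ] q [ 0.25  0.56 -0.33  1.96  0.28  0.67 -0.44]
shift [-4.044 -8.611  0.047] turn [-0.001 -0.013  0.03 ]
```

View pics/s11.png

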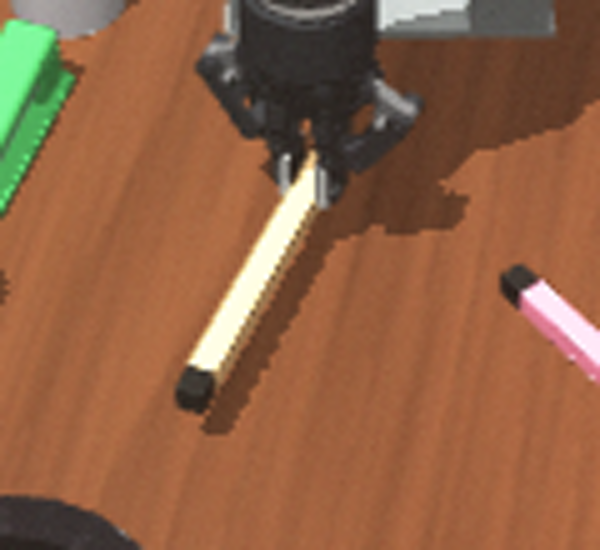

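View pics/t11.png

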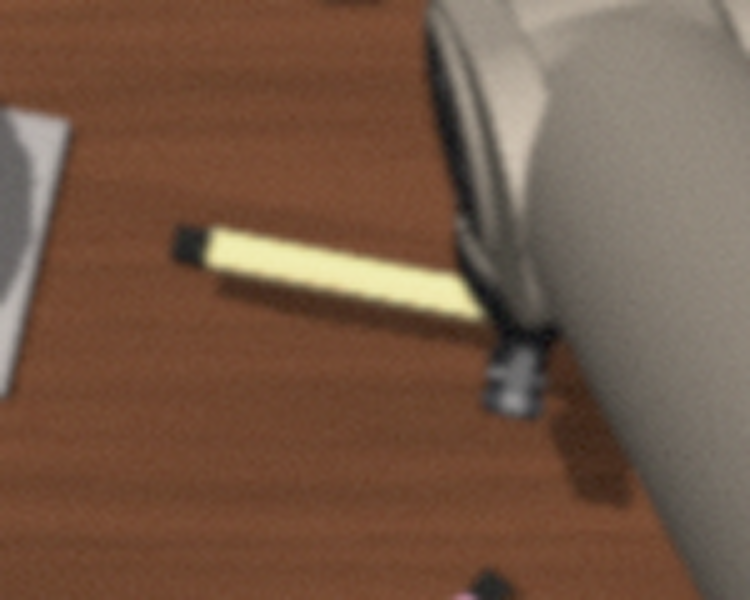

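```bash
cat >> plan.py <<'E'
def tri(ct,pt,cs,ps):
    # least squares intersection of two rays
    A=np.zeros((3,3));b=np.zeros(3)
    for c,p in((ct,pt),(cs,ps)):
        e=np.array(c["eye"]);d=ray(c,*p,0)-e;d/=np.linalg.norm(d);P=np.eye(3)-np.outer(d,d);A+=P;b+=P@e
    x=np.linalg.solve(A,b); return x
k=lambda u,s,o:(np.array(u)+.5)/s-.5+np.array(o)
E
python3 - <<'E'
from plan import *
t=read_camera("top"); s=read_camera("side")
print(tri(t,k((209,249),5,(250,120)),s,k((205,368),5,(250,150))))
for z in(.0486,.0586,.0686):
  print(z,ray(t,*k((209,249),5,(250,120)),z),ray(s,*k((205,368),5,(250,150)),z))
E
```

```text
[0.58399628 0.08275322 0.05480982]
0.0486 [0.58480126 0.08326592 0.0486    ] [0.58602955 0.07812786 0.0486    ]
0.0586 [0.58242477 0.082443   0.0586    ] [0.58383116 0.08537885 0.0586    ]
0.0686 [0.58004828 0.08162007 0.0686    ] [0.58163277 0.09262984 0.0686    ]
```

```bash
python3 - <<'E'
from plan import *
t=read_camera("top"); s=read_camera("side")
print(tri(t,k((214,266),5,(250,120)),s,k((250,437),6,(250,160))))
print(tri(t,k((557,332),5,(250,120)),s,k((392,176),6,(250,160))))
E
```

```text
[0.58451897 0.0835581  0.0136362 ]
[ 0.55196618 -0.08211452  0.01839341]
```

The same triangulation applied to the resting stick shows the same bias, so the stick is level. I'll move to the start of the -y sweep, outside the lamp.

Emit:
apply_moves([
  [[-1.0,-2.0,0.05],[0,0,0],-1],
  [[-2.0,-4.0,0.05],[0,0,0],-1],
  [[-3.0,-6.0,0.05],[0,0,0],-1],
  [[-4.04,-7.6,0.05],[0,0,0.03],-1],
  [[-4.04,-8.6,0.05],[0,0,0.03],-1],
  [[-4.04,-8.6,0.05],[0,0,0.03],-1],
  [[-4.04,-8.6,0.05],[0,0,0.03],-1],
])

```text
t: 14.52
eef_pos: [0.498, 0.1683, 0.1155]
tool_rot: [0.001, 0.995, -0.1, -0.0]
contact_force: [0.0, 0.3, -0.5]
gripper_width: 0.165
```

```bash
python3 -c "
from plan import *
plan(*sp(-.125,.09),.0872,1.371-np.pi/2)
s=read_camera('side');crop(s,190,360,190,360,3.5,'pics/s12.png')
t=read_camera('top');crop(t,90,240,130,330,4,'pics/t12.png')
"
```

```text
t 14.53 pos [0.498  0.1683 0.1155] yaw -0.201 w 0.165 F [ 0.   0.3 -0.5] q [-0.17  0.52 -0.34  2.03  0.28  0.63 -0.9 ]
shift [ 0.014 -0.068  1.133] turn [ 0.007  0.003 -0.006]
```

View pics/s12.png

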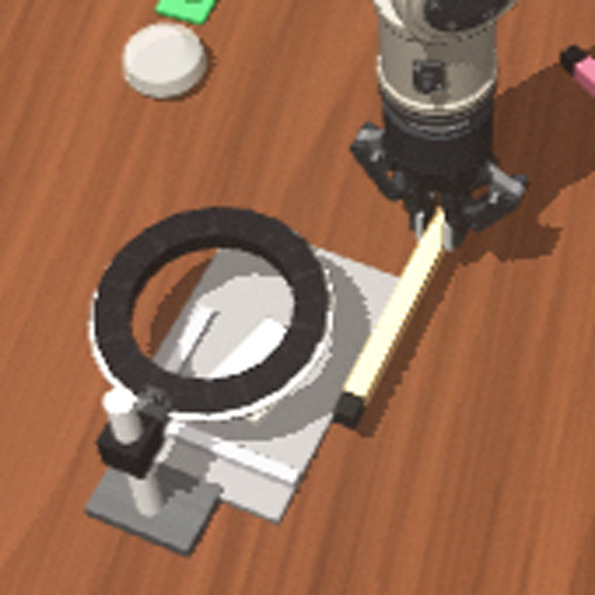

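View pics/t12.png

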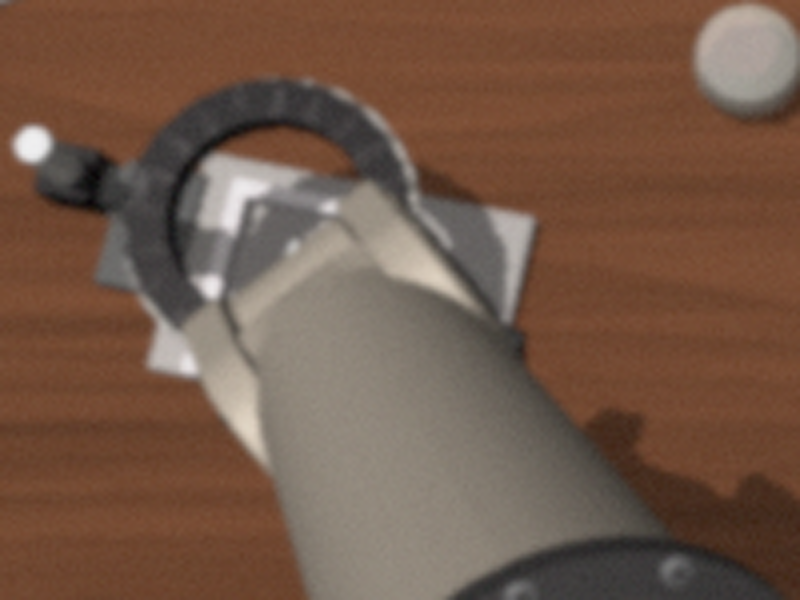

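Stick is parallel to the board edge and outside the lamp (rubber at side crop (350,410)). Lowering it, then sweeping the tile towards the side fence.

Emit:
apply_moves([
  [[0,0,0.6],[0,0,0],-1],
  [[0,-0.05,1.13],[0,0,0],-1],
  [[0,-0.05,1.13],[0,0,0],-1],
  [[0.4,-0.05,1.13],[0,0,0],-1],
  [[0.8,-0.05,1.13],[0,0,0],-1],
  [[1.1,-0.05,1.13],[0,0,0],-1],
  [[1.3,-0.05,1.13],[0,0,0],-1],
  [[1.5,-0.05,1.13],[0,0,0],-1],
  [[1.7,-0.05,1.13],[0,0,0],-1],
  [[1.9,-0.05,1.13],[0,0,0],-1],
  [[2.1,-0.05,1.13],[0,0,0],-1],
  [[2.3,-0.05,1.13],[0,0,0],-1],
  [[2.3,-0.05,1.13],[0,0,0],-1],
])

```text
t: 16.25
eef_pos: [0.5552, 0.1592, 0.0877]
tool_rot: [-0.0, 0.995, -0.1, 0.0]
contact_force: [0.2, -0.3, -0.5]
gripper_width: 0.172
```

```bash
python3 -c "
from plan import *
plan(*sp(-.125,.013),.0872,1.371-np.pi/2)
print(ins(get_obs()['eef_pos']))
s=read_camera('side');crop(s,230,350,200,320,5,'pics/s13.png')
t=read_camera('top');crop(t,90,210,130,280,5,'pics/t13.png')
"
```

```text
t 16.25 pos [0.5552 0.1592 0.0877] yaw -0.2 w 0.172 F [ 0.2 -0.3 -0.5] q [-0.15  0.63 -0.32  1.92  0.31  0.64 -0.85]
shift [0.781 0.033 0.019] turn [-0.001 -0.002 -0.002]
[-0.12416792  0.03253712]
```

View pics/s13.png

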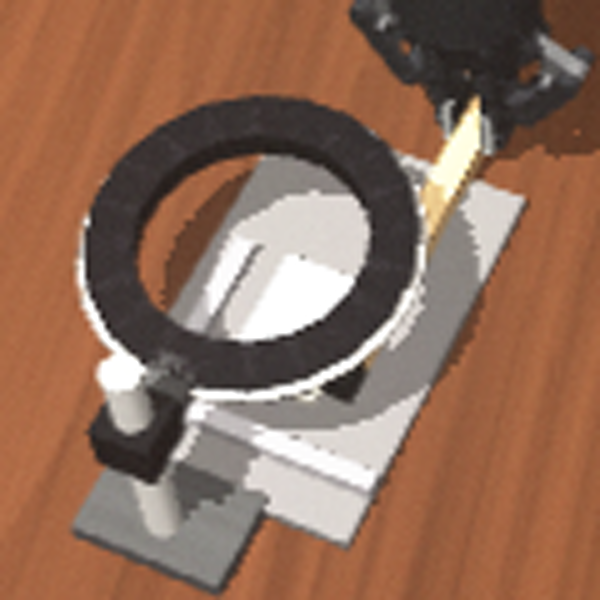

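View pics/t13.png

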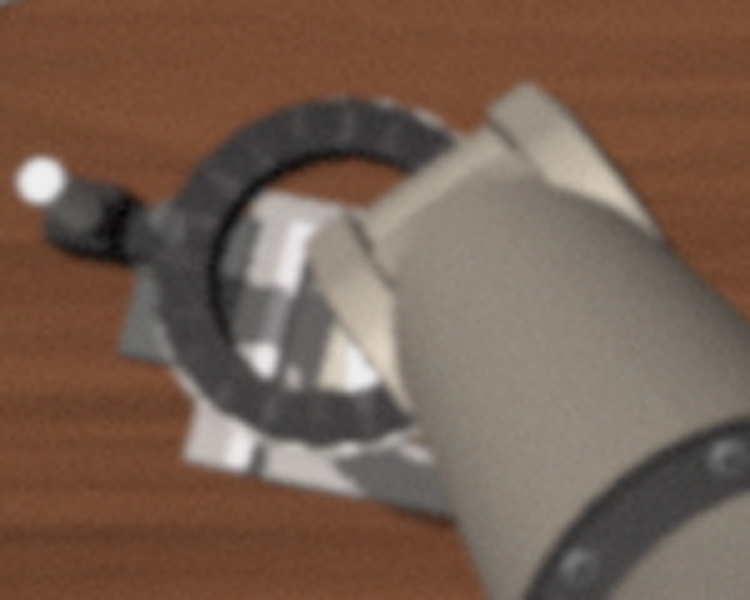

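The tile is already square to the fences: its +x edge at top crop (335,340) runs parallel to the end fence. I'll continue to the side fence.

Emit:
apply_moves([
  [[0.2,0.03,0.02],[0,0,0],-1],
  [[0.4,0.03,0.02],[0,0,0],-1],
  [[0.55,0.03,0.02],[0,0,0],-1],
  [[0.7,0.03,0.02],[0,0,0],-1],
  [[0.78,0.03,0.02],[0,0,0],-1],
  [[0.82,0.03,0.02],[0,0,0],-1],
  [[0.82,0.03,0.02],[0,0,0],-1],
])

```text
t: 17.23
eef_pos: [0.5741, 0.1546, 0.087]
tool_rot: [0.0, 0.995, -0.099, -0.0]
contact_force: [-2.5, -0.1, 0.8]
gripper_width: 0.165
```

```bash
python3 -c "
from plan import *
plan(*sp(-.125,.013),.0872,1.371-np.pi/2)
print(ins(get_obs()['eef_pos']))
s=read_camera('side');crop(s,230,350,200,320,5,'pics/s14.png')
t=read_camera('top');crop(t,90,210,130,280,5,'pics/t14.png')
"
```

```text
t 17.23 pos [0.5741 0.1546 0.087 ] yaw -0.199 w 0.165 F [-2.5 -0.1  0.8] q [-0.13  0.65 -0.31  1.88  0.31  0.66 -0.83]
shift [ 0.002  0.002 -0.01 ] turn [0.003 0.005 0.003]
[-0.12493852  0.01305981]
```

View pics/s14.png

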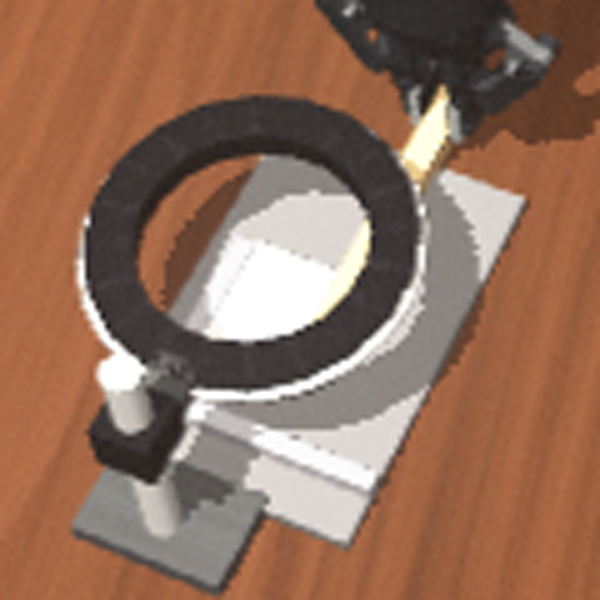

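View pics/t14.png

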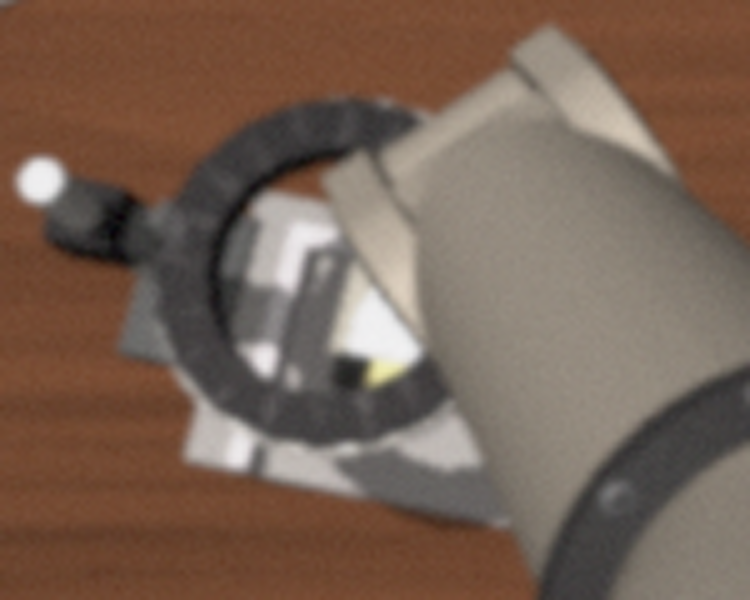

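The side crop shows no dark gap left between tile and side fence, and the reaction of -2.5 N along world x confirms contact. I'll back off, retract, and go behind the tile's -x face.

Emit:
apply_moves([
  [[-0.2,0,0],[0,0,0],-1],
  [[-0.5,0,0],[0,0,0],-1],
  [[-0.5,1,0],[0,0,0],-1],
  [[-0.5,2,0],[0,0,0],-1],
  [[-0.5,3,0],[0,0,0],-1],
  [[-0.5,3.6,0],[0,0,0],-1],
  [[0,3.6,0],[0,0,0],-1],
  [[0.7,3.6,0],[0,0,0],-1],
  [[1.3,3.6,0],[0,0,0],-1],
  [[1.32,3.6,0],[0,0,0],-1],
  [[1.32,3.6,0],[0,0,0],-1],
])

```text
t: 18.7
eef_pos: [0.5887, 0.0604, 0.0869]
tool_rot: [-0.0, 0.995, -0.099, -0.0]
contact_force: [0.0, 0.6, -0.5]
gripper_width: 0.163
```

```bash
python3 -c "
from plan import *
plan(*sp(-.168,-.02),.0872,1.371-np.pi/2)
print(ins(get_obs()['eef_pos']))
s=read_camera('side');crop(s,220,350,200,340,5,'pics/s15.png')
t=read_camera('top');crop(t,90,210,130,280,5,'pics/t15.png')
"
```

```text
t 18.7 pos [0.5887 0.0604 0.0869] yaw -0.199 w 0.163 F [ 0.   0.6 -0.5] q [ 0.03  0.64 -0.32  1.89  0.31  0.66 -0.67]
shift [ 0.002 -1.857 -0.011] turn [-0.     0.004  0.004]
[-0.21443434 -0.01995687]
```

View pics/s15.png

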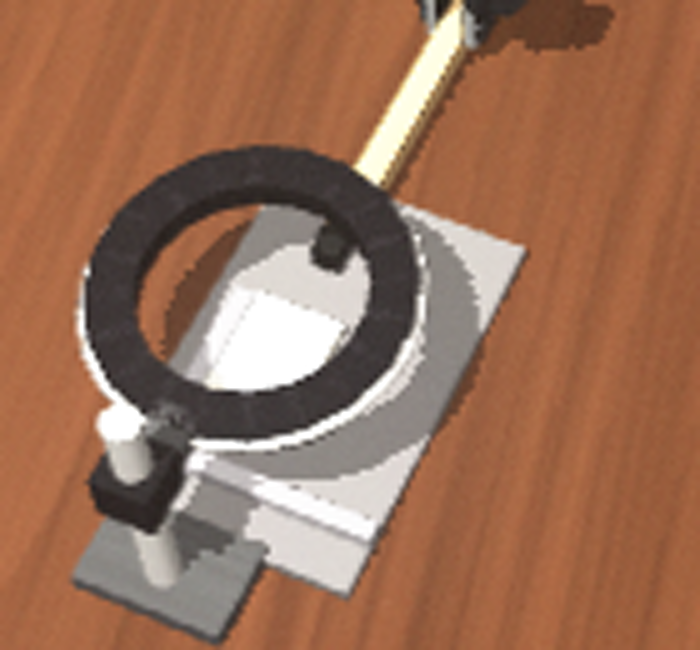

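View pics/t15.png

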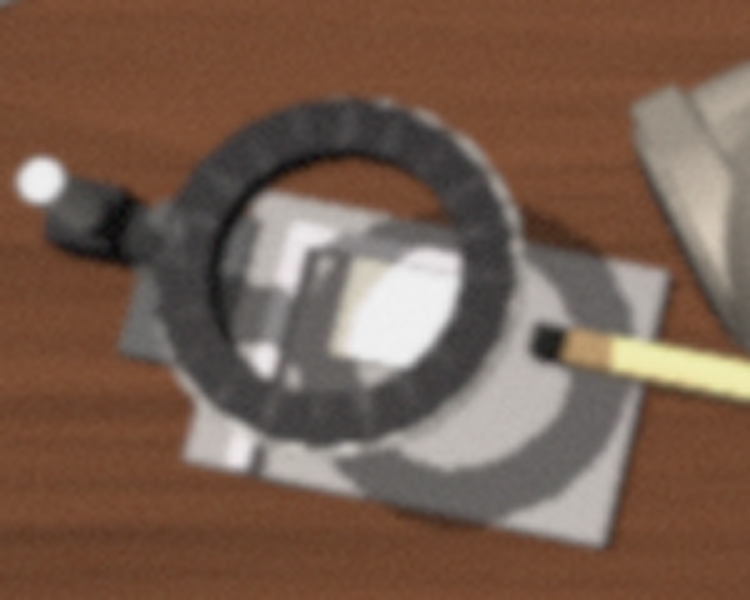

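Clear view: the rubber tip at top crop (545,342) is lined up with the middle of the tile's end face. I'll push along +x, stopping short first.

Emit:
apply_moves([
  [[0,-0.4,0],[0,0,0],-1],
  [[0,-0.7,0],[0,0,0],-1],
  [[0,-0.9,0],[0,0,0],-1],
  [[0,-1.1,0],[0,0,0],-1],
  [[0,-1.3,0],[0,0,0],-1],
  [[0,-1.5,0],[0,0,0],-1],
  [[0,-1.65,0],[0,0,0],-1],
  [[0,-1.7,0],[0,0,0],-1],
  [[0,-1.7,0],[0,0,0],-1],
])

```text
t: 19.92
eef_pos: [0.5976, 0.1016, 0.0872]
tool_rot: [-0.0, 0.995, -0.1, 0.0]
contact_force: [0.5, -0.7, -0.6]
gripper_width: 0.161
```

```bash
python3 -c "
from plan import *
plan(*sp(-.168,-.02),.0872,1.371-np.pi/2)
print(ins(get_obs()['eef_pos']))
s=read_camera('side');crop(s,220,350,200,340,5,'pics/s16.png')
t=read_camera('top');crop(t,90,210,130,280,5,'pics/t16.png')
"
```

```text
t 19.93 pos [0.5976 0.1016 0.0872] yaw -0.2 w 0.161 F [ 0.5 -0.7 -0.6] q [-0.04  0.66 -0.32  1.85  0.31  0.68 -0.73]
shift [-0.02  -0.172 -0.002] turn [-0.    -0.001  0.   ]
[-0.17229796 -0.0204952 ]
```

View pics/s16.png

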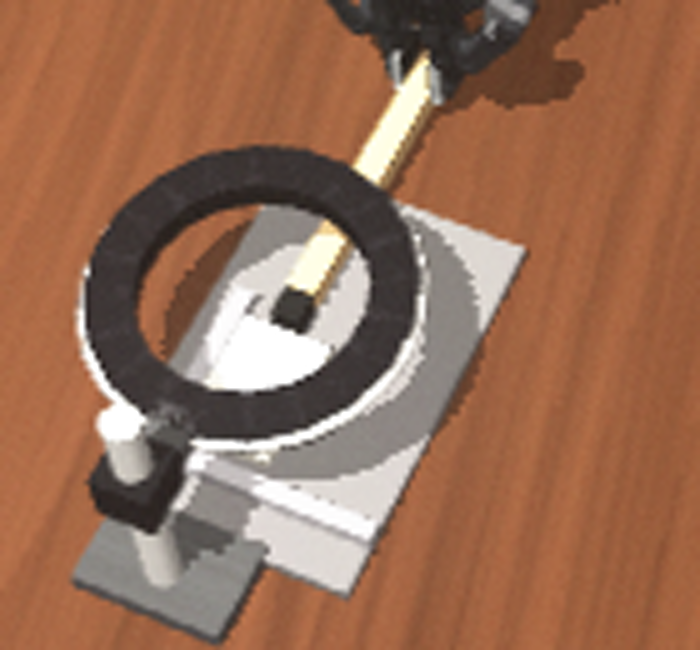

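View pics/t16.png

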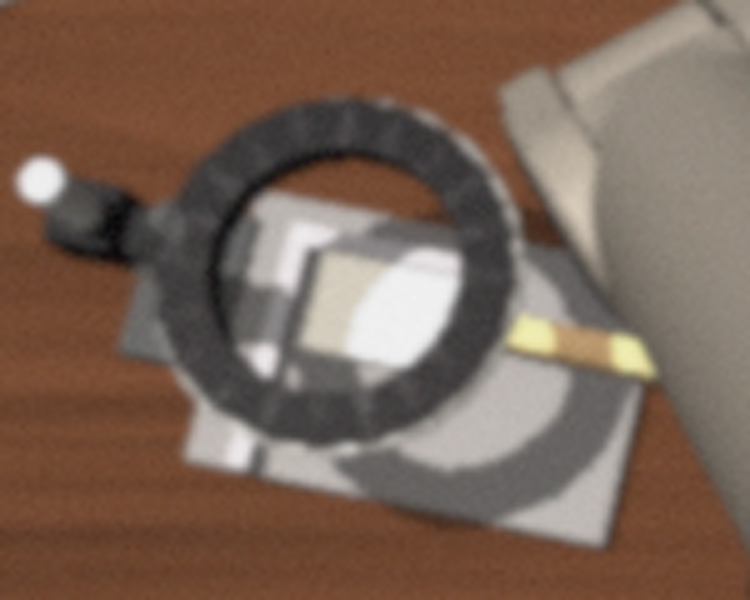

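About 4 mm is left to the end fence: the gap is at top crop (308,320), and the tile stays square. I'll finish in small steps.

Emit:
apply_moves([
  [[0,-0.1,0],[0,0,0],-1],
  [[0,-0.17,0],[0,0,0],-1],
  [[0,-0.2,0],[0,0,0],-1],
  [[0,-0.2,0],[0,0,0],-1],
])

```text
t: 20.52
eef_pos: [0.5986, 0.1065, 0.0872]
tool_rot: [-0.0, 0.995, -0.1, 0.0]
contact_force: [0.4, -0.5, -0.8]
gripper_width: 0.165
```

```bash
python3 -c "
from plan import *
plan(*sp(-.168,-.02),.0872,1.371-np.pi/2)
t=read_camera('top');crop(t,120,190,170,240,8,'pics/t17.png')
"
```

```text
t 20.52 pos [0.5986 0.1065 0.0872] yaw -0.2 w 0.165 F [ 0.4 -0.5 -0.8] q [-0.04  0.66 -0.32  1.85  0.31  0.68 -0.74]
shift [-0.019  0.031 -0.   ] turn [-0.001 -0.001  0.001]
```

View pics/t17.png

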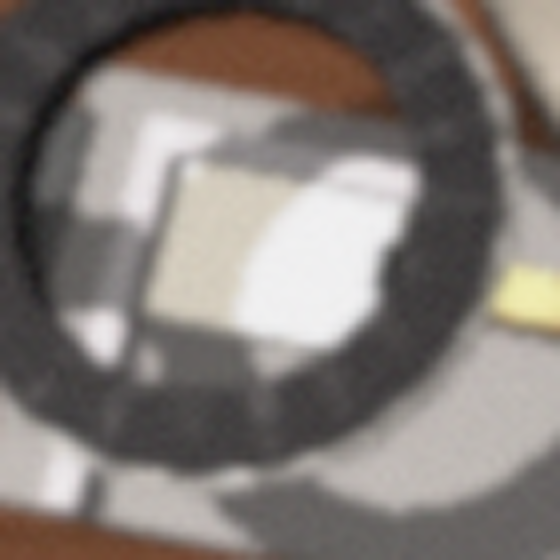

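No force yet, and a thin dark line remains at the fence. I'll inch on, one call per mm or so.

Emit:
apply_moves([
  [[0,-0.05,0],[0,0,0],-1],
  [[0,-0.07,0],[0,0,0],-1],
  [[0,-0.07,0],[0,0,0],-1],
])

```text
t: 20.95
eef_pos: [0.5989, 0.1082, 0.0872]
tool_rot: [-0.0, 0.995, -0.1, 0.0]
contact_force: [-0.8, -0.3, -0.9]
gripper_width: 0.168
```

Emit:
apply_moves([
  [[0,-0.03,0],[0,0,0],-1],
  [[0,-0.03,0],[0,0,0],-1],
])

```text
t: 21.2
eef_pos: [0.5991, 0.1089, 0.0872]
tool_rot: [-0.0, 0.995, -0.1, 0.0]
contact_force: [-0.2, -0.2, -0.1]
gripper_width: 0.168
```

```bash
python3 -c "
from plan import *
plan(*sp(-.168,-.02),.0872,1.371-np.pi/2)
t=read_camera('top');crop(t,120,190,170,240,8,'pics/t18.png')
"
```

```text
t 21.2 pos [0.5991 0.1089 0.0872] yaw -0.2 w 0.168 F [-0.2 -0.2 -0.1] q [-0.05  0.66 -0.32  1.84  0.31  0.68 -0.74]
shift [-0.018  0.128 -0.001] turn [-0.    -0.     0.001]
```

View pics/t18.png

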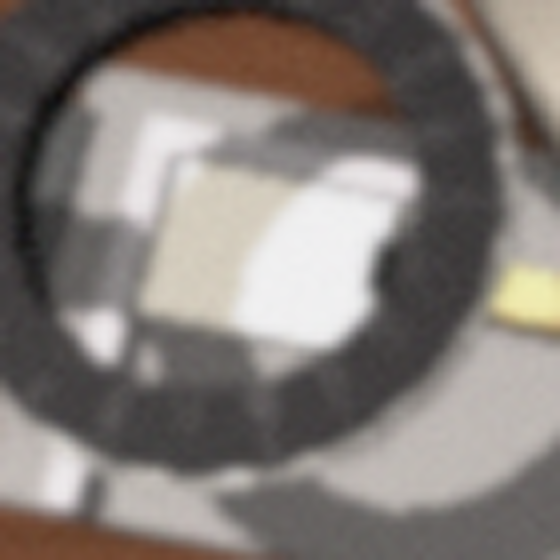

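Nearly closed. Inching further until a reaction shows.

Emit:
apply_moves([
  [[0,-0.04,0],[0,0,0],-1],
  [[0,-0.04,0],[0,0,0],-1],
])

```text
t: 21.5
eef_pos: [0.5993, 0.11, 0.0872]
tool_rot: [-0.0, 0.995, -0.1, 0.0]
contact_force: [0.0, 0.7, -0.5]
gripper_width: 0.166
```

Emit:
apply_moves([
  [[0,-0.04,0],[0,0,0],-1],
  [[0,-0.04,0],[0,0,0],-1],
])

```text
t: 21.75
eef_pos: [0.5994, 0.1104, 0.0871]
tool_rot: [0.0, 0.995, -0.1, -0.0]
contact_force: [-0.7, -1.8, -0.3]
gripper_width: 0.165
```

```bash
python3 -c "
from plan import *
plan(*sp(-.168,-.02),.0872,1.371-np.pi/2)
t=read_camera('top');crop(t,120,190,170,240,8,'pics/t19.png')
"
```

```text
t 21.75 pos [0.5994 0.1104 0.0871] yaw -0.2 w 0.165 F [-0.7 -1.8 -0.3] q [-0.05  0.66 -0.31  1.84  0.31  0.68 -0.74]
shift [-0.018  0.187 -0.005] turn [ 0.004  0.001 -0.001]
```

View pics/t19.png

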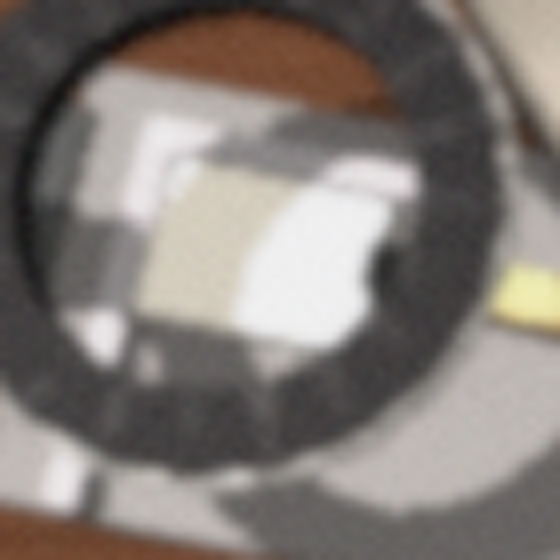

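Emit:
apply_moves([
  [[0,-0.04,0],[0,0,0],-1],
  [[0,-0.04,0],[0,0,0],-1],
  [[0,-0.04,0],[0,0,0],-1],
])

```text
t: 22.18
eef_pos: [0.5994, 0.1105, 0.0869]
tool_rot: [0.001, 0.995, -0.1, -0.0]
contact_force: [-1.3, -5.7, 0.5]
gripper_width: 0.167
```

The reaction of -5.7 N along world y means the tile is on the end fence. To make sure of the side fence, I'll back out, go around, and push -y once more.

Emit:
apply_moves([
  [[0,0.3,0],[0,0,0],-1],
  [[0,0.7,0],[0,0,0],-1],
  [[-0.5,0.8,0],[0,0,0],-1],
  [[-1.2,0.8,0],[0,0,0],-1],
  [[-2.0,0.8,0],[0,0,0],-1],
  [[-2.2,0.8,0],[0,0,0],-1],
  [[-2.2,0.2,0],[0,0,0],-1],
  [[-2.2,-0.6,0],[0,0,0],-1],
  [[-2.2,-1.4,0],[0,0,0],-1],
  [[-2.2,-1.5,0],[0,0,0],-1],
  [[-2.2,-1.5,0],[0,0,0],-1],
])

```text
t: 23.55
eef_pos: [0.5531, 0.1596, 0.0869]
tool_rot: [0.0, 0.995, -0.099, -0.0]
contact_force: [0.1, 0.4, -0.2]
gripper_width: 0.168
```

```bash
python3 -c "
from plan import *
plan(*sp(-.125,.013),.0872,1.371-np.pi/2); print(ins(get_obs()['eef_pos']))
t=read_camera('top');crop(t,120,190,170,240,8,'pics/t20.png')
s=read_camera('side');crop(s,250,330,200,290,7,'pics/s20.png')
"
```

```text
t 23.55 pos [0.5531 0.1596 0.0869] yaw -0.199 w 0.168 F [ 0.1  0.4 -0.2] q [-0.15  0.62 -0.31  1.93  0.31  0.64 -0.86]
shift [ 0.865  0.032 -0.011] turn [0.003 0.002 0.004]
[-0.12421503  0.03462092]
```

View pics/t20.png

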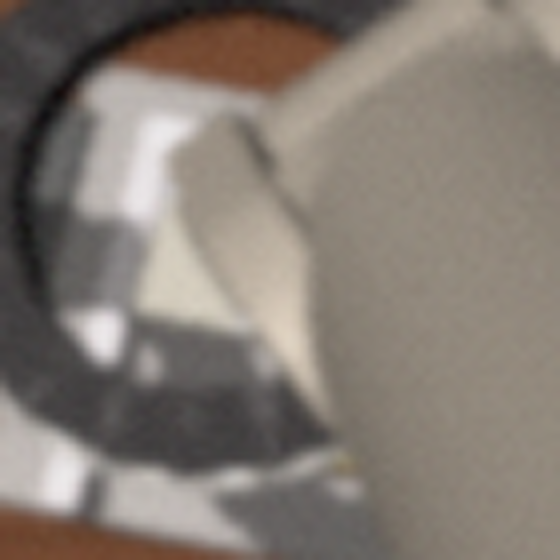

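View pics/s20.png

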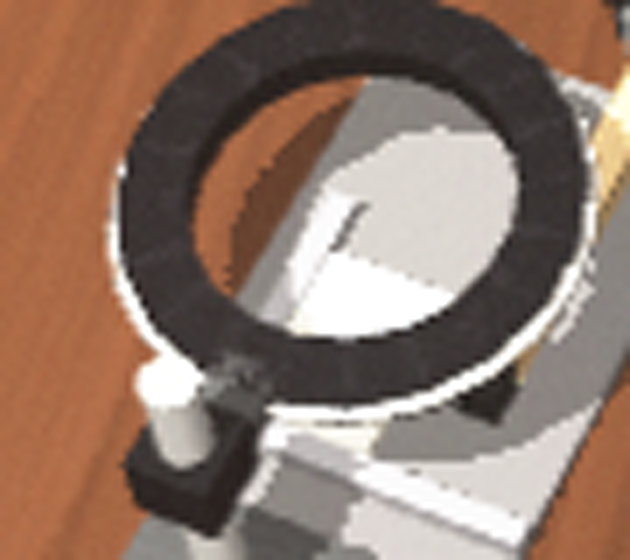

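Both views show no visible gap: the tile meets the side fence at side crop (310,290). A confirming push.

Emit:
apply_moves([
  [[0.3,0.03,0],[0,0,0],-1],
  [[0.55,0.03,0],[0,0,0],-1],
  [[0.7,0.03,0],[0,0,0],-1],
  [[0.8,0.03,0],[0,0,0],-1],
  [[0.83,0.03,0],[0,0,0],-1],
  [[0.83,0.03,0],[0,0,0],-1],
])

```text
t: 24.4
eef_pos: [0.5733, 0.1547, 0.0871]
tool_rot: [-0.0, 0.995, -0.1, -0.0]
contact_force: [-0.4, -0.5, 0.6]
gripper_width: 0.168
```

Emit:
apply_moves([
  [[0.04,0,0],[0,0,0],-1],
  [[0.06,0,0],[0,0,0],-1],
  [[0.06,0,0],[0,0,0],-1],
])

```text
t: 24.78
eef_pos: [0.5743, 0.1544, 0.087]
tool_rot: [0.0, 0.995, -0.099, -0.0]
contact_force: [-2.0, -0.5, -0.7]
gripper_width: 0.166
```

```bash
python3 -c "
from plan import *
plan(*sp(-.125,.013),.0872,1.371-np.pi/2); print(ins(get_obs()['eef_pos']))
"
```

```text
t 24.77 pos [0.5743 0.1544 0.087 ] yaw -0.199 w 0.166 F [-2.  -0.5 -0.7] q [-0.13  0.65 -0.32  1.88  0.31  0.66 -0.83]
shift [-0.008 -0.005 -0.009] turn [0.002 0.005 0.004]
[-0.12513057  0.01280662]
```

Emit:
apply_moves([
  [[0.06,0,0],[0,0,0],-1],
  [[0.06,0,0],[0,0,0],-1],
  [[0.06,0,0],[0,0,0],-1],
])

```text
t: 25.15
eef_pos: [0.5756, 0.1541, 0.0869]
tool_rot: [0.0, 0.995, -0.099, -0.001]
contact_force: [-4.9, 0.0, 0.1]
gripper_width: 0.166
```

Reaction of -4.9 N against the side fence. Backing off and withdrawing the stick all the way to bare desk.

Emit:
apply_moves([
  [[-0.2,0,0],[0,0,0],-1],
  [[-0.6,0,0],[0,0,0],-1],
  [[-0.6,1.2,0],[0,0,0],-1],
  [[-0.6,2.6,0],[0,0,0],-1],
  [[-0.6,4,0],[0,0,0],-1],
  [[-0.6,5.4,0],[0,0,0],-1],
  [[-0.6,6.8,0],[0,0,0],-1],
  [[-0.6,8.2,0],[0,0,0],-1],
  [[-0.6,8.6,0],[0,0,0],-1],
  [[-0.6,8.6,0],[0,0,0],-1],
])

```text
t: 26.4
eef_pos: [0.5193, -0.0538, 0.0875]
tool_rot: [-0.0, 0.995, -0.1, 0.001]
contact_force: [0.7, 0.2, -0.8]
gripper_width: 0.166
```

```bash
python3 -c "
from plan import *
plan(.5563,-.06,.0765,1.371-np.pi/2)
t=read_camera('top');crop(t,110,200,160,250,8/1.2,'pics/t21.png')
s=read_camera('side');crop(s,250,330,200,290,7,'pics/s21.png')
crop(s,150,260,250,370,5,'pics/s22.png')
"
```

```text
t 26.4 pos [ 0.5193 -0.0538  0.0875] yaw -0.201 w 0.166 F [ 0.7  0.2 -0.8] q [ 0.24  0.56 -0.32  2.05  0.32  0.57 -0.51]
shift [ 1.499 -0.053  0.441] turn [-0.002 -0.007 -0.008]
```

View pics/t21.png

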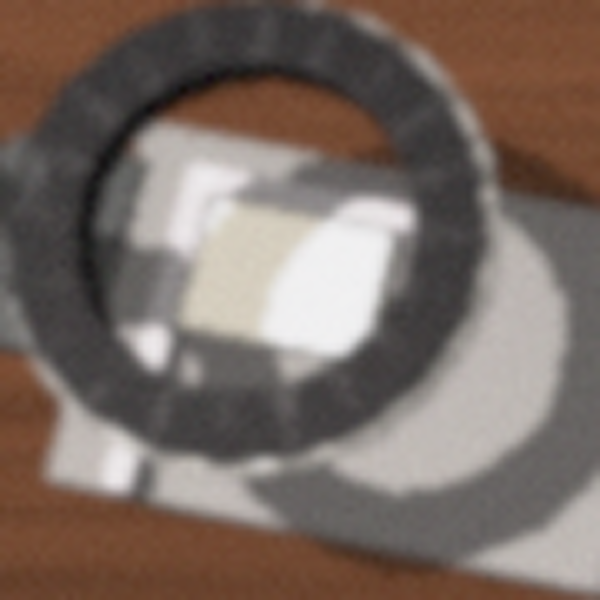

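View pics/s21.png

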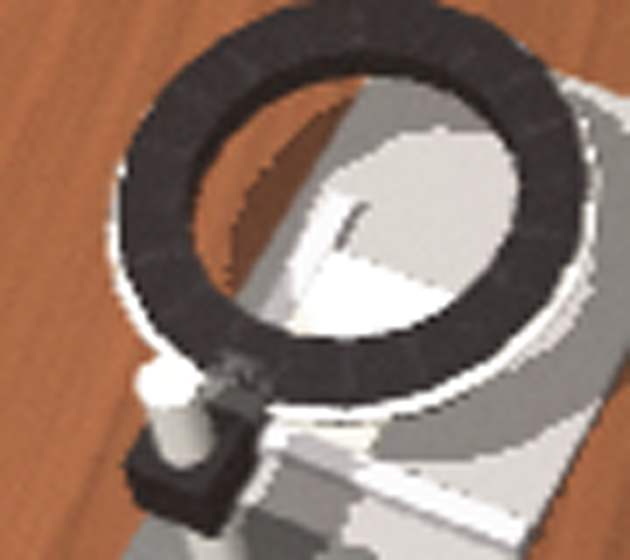

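View pics/s22.png

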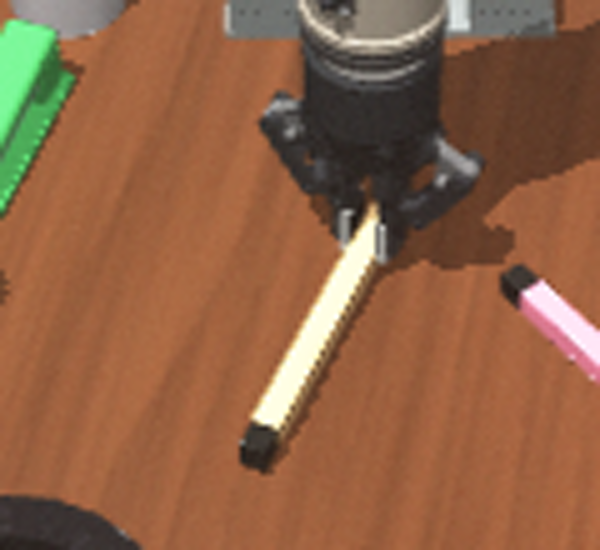

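The tile lies with its edges along both fences: top crop corners near (225,203), (398,225), (375,340), (180,330), against a model home overlay of (211,193), (395,229), (363,359), (177,323), so within 1-2 camera pixels. Now laying the stick down.

Emit:
apply_moves([
  [[0.5,0,0],[0,0,0],-1],
  [[1,0,0],[0,0,0],-1],
  [[1,0,0.2],[0,0,0],-1],
  [[1,0,0.35],[0,0,0],-1],
  [[1,0,0.42],[0,0,0],-1],
  [[1,0,0.42],[0,0,0],-1],
])

```text
t: 27.25
eef_pos: [0.5432, -0.0585, 0.0777]
tool_rot: [0.0, 0.995, -0.1, -0.0]
contact_force: [-5.0, -0.4, 16.6]
gripper_width: 0.168
```

Emit:
apply_moves([
  [[0,0,-0.04],[0,0,0],-1],
  [[0,0,-0.04],[0,0,0],-0.3],
  [[0,0,-0.04],[0,0,0],-0.2],
  [[0,0,-0.04],[0,0,0],-0.2],
  [[0,0,-0.8],[0,0,0],-0.1],
  [[0,0,-2],[0,0,0],0],
  [[0,0,-3.5],[0,0,0],0],
  [[0,2,-5],[0,0,0],0],
  [[0,4,-5],[0,0,0],0],
  [[0,6,-5],[0,0,0],0],
  [[0,8,-5],[0,0,0],0],
  [[0,8,-5],[0,0,0],0],
  [[0,8,-5],[0,0,0],0],
])

```text
t: 28.88
eef_pos: [0.504, -0.2543, 0.2025]
tool_rot: [-0.0, 0.995, -0.1, 0.001]
contact_force: [-0.0, 0.9, 0.2]
gripper_width: 0.501
```

```bash
python3 - <<'E'
from plan import *
plan(.5563,-.06,.0765)
t=read_camera('top'); s=read_camera('side')
crop(t,90,240,130,400,2.9,'pics/t23.png'); crop(s,120,350,190,430,2.6,'pics/s23.png'); crop(t,120,190,170,240,8,'pics/t24.png')
for n in("top","side"):
    for q in("tile","stick"):
        for m in silhouettes(n,q): print(n,q,m["conf"],m["pixel"],m["mask"].sum(), cv2.minAreaRect(np.argwhere(m["mask"])[:,::-1].astype(np.float32)))
E
```

```text
t 28.88 pos [ 0.504  -0.2543  0.2025] yaw -0.2 w 0.501 F [-0.   0.9  0.2] q [ 0.63  0.44 -0.35  1.9   0.2   0.84 -0.02]
shift [ 0.504 -8.03   5.046] turn [-0.003 -0.006  0.   ]
top tile 0.63 [150.2, 202.3] 580 ((202.8780059814453, 151.57958984375), (29.665508270263672, 20.65254783630371), 11.888657569885254)
top stick 0.84 [266.4, 324.8] 538 ((323.8134460449219, 266.25970458984375), (6.776190280914307, 81.82029724121094), 39.6441764831543)
top stick 0.79 [312.1, 430.7] 1322 ((431.47943115234375, 312.9676513671875), (123.17457580566406, 11.734565734863281), 57.52880859375)
top stick 0.72 [184.3, 325.6] 566 ((323.56964111328125, 184.64405822753906), (78.25538635253906, 7.829805850982666), 11.070201873779297)
side tile 0.77 [290.5, 248.5] 193 ((249.70001220703125, 299.10003662109375), (18.335756301879883, 25.491174697875977), 26.56505012512207)
side stick 0.89 [215.0, 303.8] 432 ((305.702880859375, 215.8349151611328), (8.061673164367676, 58.27715301513672), 29.05460548400879)
side stick 0.68 [228.8, 374.5] 529 ((374.177978515625, 225.8733673095703), (63.73892593383789, 9.423765182495117), 43.2642936706543)
side stick 0.65 [168.3, 414.9] 837 ((416.035400390625, 168.12818908691406), (10.969571113586426, 81.57371520996094), 74.57783508300781)
```

View pics/t23.png

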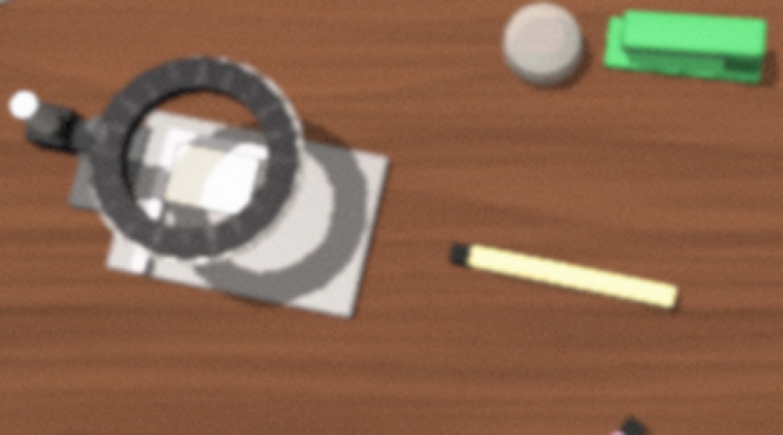

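View pics/s23.png

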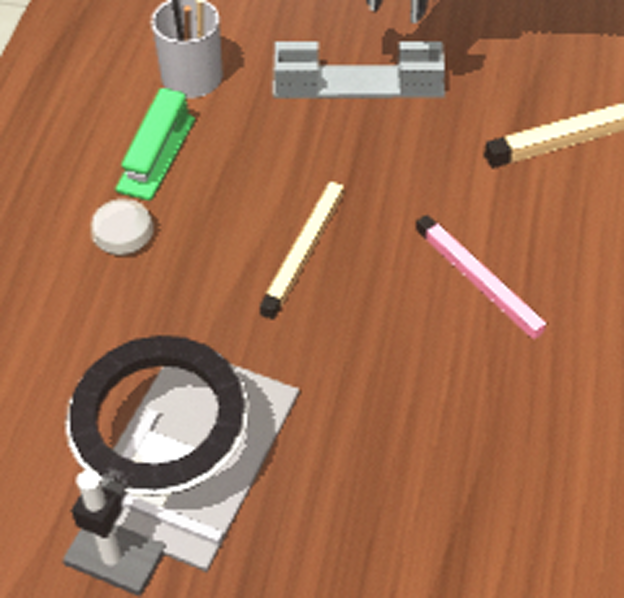

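View pics/t24.png

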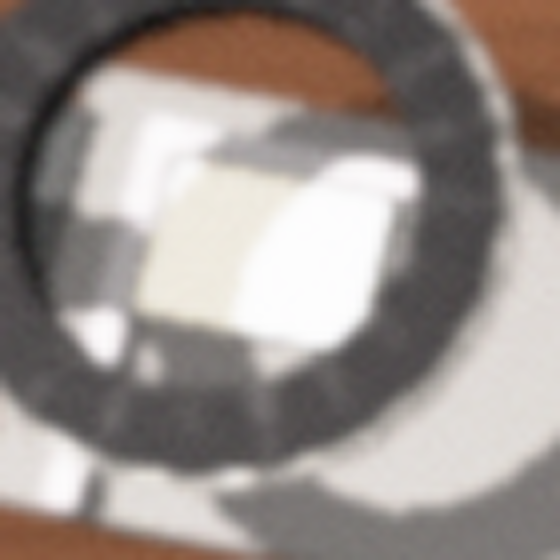

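```bash
python3 - <<'E'
from plan import *
t=read_camera('top')
x,y=sp(.035,-.02); print("home px",proj(t,[x,y,.016]))
P=ray(t,202.878,151.58,.016); print("tile in stand",ins(P), "want .035,-.02")
a=proj(t,[[*sp(0,0),.016],[*sp(.07,0),.016]]); d=a[0]-a[1]; print("angle want",np.degrees(np.arctan2(d[1],d[0])))
o=get_obs(); print(o["t"],np.round(o["joint_vel"],3))
E
```

```text
home px [[202.43434393 150.80403308]]
tile in stand [ 0.0334371  -0.01831705] want .035,-.02
angle want 11.501397773724673
29.225 [ 0.003  0.003  0.006  0.     0.    -0.     0.   ]
```

```bash
python3 -c "
from station import *
print(hand_in())"
```

```text
the job is handed in; nothing more can be done
None
```

I worked through all the steps and handed the job in at about 29 s of the 64 s allowed. `hand_in()` gives no verdict, so the checks below are my own.

**What I did**
- **First lift:** I lifted the smaller yellow stick out of the pen rest. The fingertips stood below its underside, so I set it back in the rest once, gripped it about 13 mm higher and lifted it again.
- **Laying and regrasp:** I laid the stick on bare desk, let go, and took it again about 70 mm from its middle.
- **Pushing:** I swept the tile to the side fence with the stick's side, pushed it to the end fence with the rubber tip, then pushed it once more against the side fence.
- **Finish:** I withdrew the stick, laid it on bare desk, let go and moved the arm clear.

**Last checks**
- **Contact:** Fence reactions were about 5.7 N (end) and 4.9 N (side). From the arm's position at contact, the tile's edges were within about 1 mm of home.
- **Camera position:** In the top camera picture the tile was square to within about 0.4° (0.007 rad). Its centre came out about 1.6 mm (x) and 1.7 mm (y) from the nominal home position. That is inside the 2 mm tolerance, and also within the roughly 2 mm camera calibration error.
- **Scene:** The stick lies on bare desk and the gripper is clear. Cup, stapler and paperweight look unmoved in the pictures; I did not measure them.

**Disagreements:** The camera offset and the contact evidence differ by 1–2 mm; I trusted the contact. Laying the stick down the second time pressed it on the desk with 16.6 N before I eased up and let go.

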